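# Hook a circuit board under the lip of its test rack, lower it flat and close the gate

### The job

Fit the green circuit board into the empty test rack: slide the red-tabbed gate fully aside, hold the board tilted and push its gold-contact edge under the blue lip of the adjustable jaw until it meets the jaw's end wall, without forcing it, then lower the other edge until the board lies flat in the rack. Slide the gate fully back over the board's free edge, let go, and leave the other things on the bench where they are.

Things in the scene. Friction and masses are not known exactly. Their poses are not given: they have to be found in the camera images.
- rack: Fixed test rack, left or right, yaw within 0.25. Cream base plate 200 x 182 x 8 mm, reaching x -108 to 92, y -62 to +120. Origin: on the bench under the middle of the pocket; x runs from the blue jaw (nearer the robot) to the gate. Pocket 86 mm wide. The board's free end rests on two grey bars (x 15 to 61), its gold edge on the jaw's ledge; both tops 18 mm over the bench, nothing between.
- rack_jaw (a point): Foot of the jaw's end wall, at ledge height (rack x -61.25, y 0, z 18 mm), if the jaw were fully forward. The jaw is clamped 0 to 16 mm further back (-x); its place is not reported: look or feel for the wall. Jaw: ledge only 4 mm deep in front of the wall; lip underside 11 mm above the ledge, 5 mm thick, reaching 19 mm out from the wall; cheeks 30 mm. Board tilt 0.1 to 0.2 rad fits.
- rack_stop (a point): Middle of the stop wall's inner face, at its top (rack x 61.25, y 0, z 24 mm). This grey wall is 6 mm thick and rises 6 mm above the bars, so that a level board cannot be slid in under the lip nor dropped in. Grey cheeks near it: x 25 to 55, tops 6 mm above the bars.
- gate (a joint): Gate sliding along the rack's y: 0 closed (over the middle of the board's free edge), 0.08 m fully aside, at +y. Stops at both ends; stays where left; about 2 N to push; starts 0 to 15 mm open. Orange plate 50 mm (y) x 49 mm (rack x 38 to 87) x 5 mm, underside 26.5 mm over the bench (2.5 mm over a seated board), with a red upright tab on it.
- gate_tab (a point): Centre of the gate's red tab: 16 x 16 mm, 34 mm tall, top 65.5 mm and centre 48.5 mm over the bench; rack x 78 mm, y = gate joint value. Push it from either y side or pinch it from above. The orange plate reaches 25 mm either side of it in y, its top 31.5 mm over the bench. The gate slides over an aluminium track 26 mm high, y -46 to +114.
- board_grip (a point): Centre of the black finned heat sink (50 (x) x 24 (y) x 36 mm tall) in the middle of the board, 24 mm above the board's underside: grip it across y. Board: green on a white carrier, 120 (x) x 80 (y) x 6 mm together, 0.14 to 0.28 kg, lying flat, yaw within 0.35. Its axes: -x to the gold-contact edge, z up. Other parts on it are 10 mm high at most, over 26 mm from its centre in x.
- board_edge (a point): Middle of the board's gold-contact edge at its underside (60 mm in -x from the board's centre; axes as the board).
- board: The circuit board. Origin: centre of its underside, 24 mm below the heat sink's centre; axes as above.
- bottle: white printed plastic bottle, 68 mm across, 115 mm tall; a bystander, to be left alone. Origin at its underside.
- bushing: grey printed ring-shaped bushing, 42 mm across, 40 mm tall; a bystander, to be left alone. Origin at its underside.
- nozzle: small white printed nozzle, 40 mm across, 28 mm tall; a bystander, to be left alone. Origin at its underside.
- meter: yellow hand meter, 150 x 78 x 34 mm, lying flat; a bystander, to be left alone. Origin at its underside.
- spool: blue spool, 100 mm across, 50 mm tall, lying flat; a bystander, to be left alone. Origin at its underside.
- driver: screwdriver lying on the bench; a bystander, to be left alone. Origin at its underside, midway.
There are look-alikes about, which are no part of the job. Leave any pink look-alike of the board alone.

How it is judged (in metres and radians):
On the way, in this order (a step that is already met when the one before it is completed fails the run):
1. the gate is slid fully aside (at least 75 mm open) (value of joint gate above 0.075 m), for 0.2 s.
2. the gold edge is under the lip while the board is tilted by more than 0.06 rad (x of board_edge in the frame of rack between -0.0805 and -0.0555 m and y of board_edge in the frame of rack between -0.007 and 0.007 m and z of board_edge in the frame of rack between 0.014 and 0.026 m and angle between board_grip's own z axis and vertical above 0.06 rad), for 0.1 s.
3. the board lies flat in the pocket while the gate is still aside (x of board_edge in the frame of rack between -0.0795 and -0.0555 m and y of board_edge in the frame of rack between -0.006 and 0.006 m and z of board_edge in the frame of rack between 0.016 and 0.0205 m and angle between board_grip's own z axis and vertical below 0.025 rad and angle between the x axis of board_grip and the x axis of rack, either way round below 0.06 rad and value of joint gate above 0.065 m), for 0.2 s.
At the end, for the whole second after the job is handed in: Board flat in the pocket (tilt under 0.025 rad, turned under 0.06 rad), gold edge under the lip (rack x -79.5 to -55.5 mm, y within 6 mm, resting on the ledge, underside 16 to 20.5 mm above the bench), gate within 6 mm of its closed stop, board released and at rest (x of board_edge in the frame of rack between -0.0795 and -0.0555 m and y of board_edge in the frame of rack between -0.006 and 0.006 m and z of board_edge in the frame of rack between 0.016 and 0.0205 m and angle between board_grip's own z axis and vertical below 0.025 rad and angle between the x axis of board_grip and the x axis of rack, either way round below 0.06 rad and value of joint gate below 0.006 m and linear speed of board below 0.01 m/s and angular speed of board below 0.1 rad/s and contact force between the fingers and board below 0.1 N); the robot touches nothing.
It fails at once if the tilted board is forced against the rack with more than 30 N (contact force between board and rack above 30 N and angle between board_grip's own z axis and vertical above 0.05 rad).
It fails at once if a bystander is shifted by more than 30 mm (distance of any of bottle, bushing, nozzle, meter, spool, driver from where it was at the start of the episode above 0.03 m).
It also fails if it takes over 72 s, if anything falls off the work surface, if the arm or the gripper's body presses on something with over 40 N, if the wrist force passes 120 N, or if a joint passes its speed limit or range.

### The arm

A 7-joint arm with a two-finger parallel gripper is mounted at the origin on the work surface. World frame = base frame: x ahead of the robot, y to its left, z up, the work surface at z = 0. Lengths are in mm, angles in rad, forces in N, time in s.
With the tool pointing down it reaches from about 400 to 925 mm from the base axis. Payload 4.1 kg.
Tool frame: the origin (TCP) lies between the finger pads; the fingertips stand bot.finger_overhang ahead of it and the grasp point (between the pads) lies 6 mm ahead of it (bot.finger_overhang is the distance from the TCP to the fingertips, in mm); z points along the fingers, x is the direction in which the jaws open and shut, and the axes are right-handed (so a half turn about z gives the same grasp; the last joint's range is limited). The gripper opens to 85 mm and grips with 20 to 120 N. Pads are 22 mm wide; open, the fingers measure 114 mm over their backs; the gripper's body (76 mm by 85 mm) begins 54 mm behind the grasp point. The pads swing forward as they close: fully open they stand 13 mm farther back than shut.
Start: joints at [-1.382, 0.398, 0.045, 1.537, -0.019, 1.207, -0.051], TCP at [184.475, 623.305, 256.347] pointing down, gripper open.
Joint ranges: [-2.82, 2.82], [-0.49, 2.23], [-1.37, 1.46], [0, 2.46], [-1.36, 4.5], [0.23, 2], [-2.94, 2.94]. Speed limits (rad/s): [2.57, 2.57, 3.14, 3.14, 3.14, 3.14, 3.14].

### API

Orientations are given as a rotation vector (axis times angle).
In Python, from workcell import bot gives the robot as it stands. The module is installed in compiled form; this text tells all that it offers.
- The arm moves only by the tool drive_tool, never from a script. Its argument "series" is a list of rows, each an object of numbers: "dx", "dy", "dz": the shift along the world's x, y, z in cm; "rx", "ry", "rz": the turn, a rotation vector about the world's x, y, z in degrees. In form: [{"dx": .., "dy": .., "dz": .., "rx": .., "ry": .., "rz": ..}, ...]. A call has 1 to 10 rows; each row shifts and turns the commanded pose from where the row before left it; what a row does not reach is not made up. A row lasts 1/10 s, in which the tool goes at most 50 mm and 8.59 degrees, less where a joint would pass 70% of its speed; a pose out of reach is approached as far as the arm can. A call with a gripper value outside its range is refused whole. "jaw" is the opening, from 0 (shut) to 1 (fully open), set as the call begins (left out, the last holds). The fingers move at their own pace and stop on an object; "squeeze" is the grip in N (left out, the last holds). Time passes only in rows, so rows that do not move let the fingers close. It gives the time, the measured TCP pose, the force and the opening at its end, in the units of the state.
- bot.get_obs(): the state, without advancing time (a new reading comes with each control period).
- bot.capture(name): name is "scene" or "side" or "wrist"; returns a dict with "img" (384x512x3 uint8, blue, green, red), "intrinsics" (3x3 intrinsics, pixels), "distortion" ([k1, k2, p1, p2, k3] as OpenCV has them; the pictures are not rectified), "pose" (4x4, takes a point from camera to world coordinates). Camera axes: x right, y up, looking along -z (the intrinsics and any distortion apply to the point x, -y, -z); pixel columns grow to the right and rows downward; lengths in mm; the calibration is good to about 2 mm. A picture is of the moment at which its call begins. There is no depth.
- bot.hand_in(): hands the job in, once; it reports no verdict.
The state is a dict: "clock": time; "q": joint angles; "joint_velocities": joint speeds; "tau": joint torques, N m; "eef_pos": TCP position; "orientation": TCP orientation; "contact_force": force on the tool from outside, world axes, zero at the start; "ft_torque": the same for the moment, N m; "finger_gap": opening from 0.0 (shut) to 1.0 (fully open).
Only numpy, scipy, OpenCV 4.12 (cv2) and the standard library are available. Lean on these libraries where they do the work, as an engineer would, in place of code of your own. Each camera call takes 0.05 s, during which the arm holds its last target.

## Working session

There is one attempt and no reset: what is moved stays moved. The work goes in short steps, Python scripts to look and compute and a tool call to move; the robot and the scene stay as the last step left them, time stands still between calls to the robot, and variables do not carry over. Pictures are saved under pics/ and viewed, and the job is handed in when it is done.

Besides the shell and the picture viewer there is one more tool, called after "Request:" as a command line: name --argument value ..., lists and objects as JSON in quotes. drive_tool: Moves the arm, as the interface text tells. Its arguments: {"type":"object","properties":{"series":{"type":"array"},"jaw":{"type":"number"},"squeeze":{"type":"number"}},"required":["series"]}

```bash
mkdir -p pics; cat > h.py <<'E'
import numpy as np, cv2
from workcell import bot
from scipy.spatial.transform import Rotation as R
def cap(name,fn):
    c=bot.capture(name); cv2.imwrite('pics/%s.png'%fn,c['img']); np.savez('pics/%s.npz'%fn,**{k:np.array(c[k]) for k in c}); return c
def load(fn): 
    return dict(np.load('pics/%s.npz'%fn))
def ray(c,uv):
    uv=np.array(uv,float).reshape(-1,1,2)
    n=cv2.undistortPoints(uv,np.array(c['intrinsics'],float),np.array(c['distortion'],float)).reshape(-1,2)
    d=np.c_[n[:,0],-n[:,1],-np.ones(len(n))]
    T=np.array(c['pose']); d=d@T[:3,:3].T
    return T[:3,3],d/np.linalg.norm(d,axis=1)[:,None]
def onz(c,uv,z):
    o,d=ray(c,uv); return o+d*((z-o[2])/d[:,2])[:,None]
def proj(c,P):
    T=np.array(c['pose']); p=(np.array(P,float).reshape(-1,3)-T[:3,3])@T[:3,:3]
    p=p*[1,-1,-1]
    return cv2.projectPoints(p,np.zeros(3),np.zeros(3),np.array(c['intrinsics'],float),np.array(c['distortion'],float))[0].reshape(-1,2)
def tri(cs,uvs):
    A=np.zeros((3,3));b=np.zeros(3);L=[]
    for c,uv in zip(cs,uvs):
        o,d=ray(c,uv);d=d[0];M=np.eye(3)-np.outer(d,d);A+=M;b+=M@o;L.append((M,o))
    x=np.linalg.solve(A,b); return x,[np.linalg.norm(M@(x-o)) for M,o in L]
E
python3 - <<'E'
from h import *
o=bot.get_obs(); print(o); print(bot.finger_overhang)
for n in ['scene','side','wrist']:
    c=cap(n,n+'0'); print(n,np.round(c['pose'],3).tolist(),np.round(c['intrinsics'],1).tolist(),c['distortion'])
E
```

```text
{'clock': 0.0, 'q': array([-1.38202147,  0.39922706,  0.04501331,  1.53785999, -0.01867666,
        1.20692144, -0.05073298]), 'joint_velocities': array([ 0.00113867, -0.00153123, -0.00041418,  0.00175235,  0.00040826,
       -0.00036156,  0.00029627]), 'tau': array([-4.70240218e-05, -4.75137770e+01,  1.36434440e+00, -2.54226243e+01,
        1.13943644e-02,  9.44843749e-03,  8.04073267e-06]), 'eef_pos': array([184.28755167, 622.71999888, 255.24926269]), 'orientation': array([ 2.51586817e+00,  1.87929769e+00, -2.35887657e-03]), 'contact_force': array([ 0.8939399 , -0.32147494,  0.70001884]), 'ft_torque': array([ 0.00950051,  0.0320396 , -0.02702434]), 'finger_gap': 1.0005038040436296}
25.0
scene [[-0.071, -0.656, 0.751, 1412.057], [0.997, -0.033, 0.066, 202.543], [-0.018, 0.754, 0.657, 878.073], [0.0, 0.0, 0.0, 1.0]] [[423.6, 0.0, 256.8], [0.0, 423.6, 190.2], [0.0, 0.0, 1.0]] [-0.05443477  0.          0.          0.          0.        ]
side [[0.864, 0.247, -0.438, 83.117], [-0.503, 0.463, -0.73, -539.517], [0.022, 0.851, 0.524, 533.977], [0.0, 0.0, 0.0, 1.0]] [[347.2, 0.0, 260.9], [0.0, 347.2, 193.5], [0.0, 0.0, 1.0]] [-0.03347114  0.          0.          0.          0.        ]
wrist [[0.284, -0.922, -0.262, 117.916], [0.959, 0.272, 0.081, 642.992], [-0.003, -0.275, 0.962, 373.521], [0.0, 0.0, 0.0, 1.0]] [[270.0, 0.0, 248.7], [0.0, 270.0, 193.0], [0.0, 0.0, 1.0]] [-0.05620038  0.          0.          0.          0.        ]
```

View pics/scene0.png

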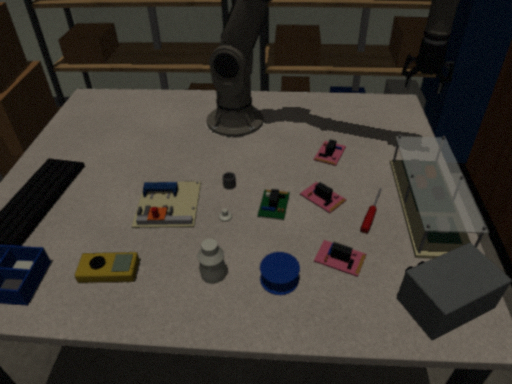

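View pics/side0.png

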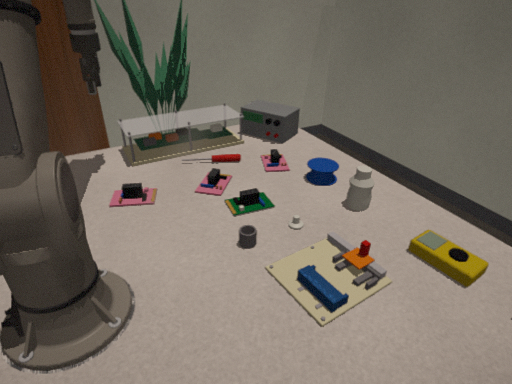

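View pics/wrist0.png

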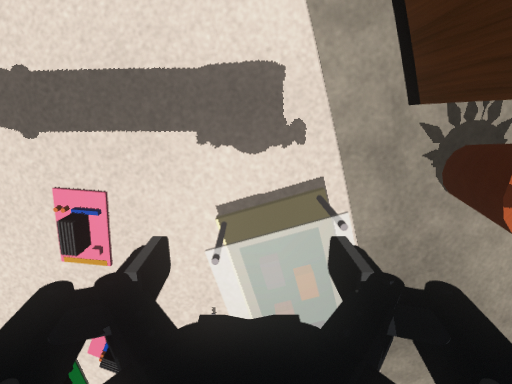

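```bash
python3 - <<'E'
from h import *
for n,(x,y,w,h) in {'scene0':(120,165,180,75),'side0':(215,175,185,145)}.items():
    im=cv2.imread('pics/%s.png'%n)[y:y+h,x:x+w]
    cv2.imwrite('pics/%s_z.png'%n,cv2.resize(cv2.convertScaleAbs(im,alpha=1.5),None,fx=4,fy=4,interpolation=cv2.INTER_CUBIC))
s=load('scene0');d=load('side0')
# rough: board, and pinks, rack corners
print('board',onz(s,[(274,204)],10),onz(d,[(249,204)],10))
print('rackcorners scene',onz(s,[(142,182),(201,182),(197,227),(134,226)],8).round(0).tolist())
print('rackcorners side',onz(d,[(267,270),(317,241),(390,277),(323,318)],8).round(0).tolist())
print('tab',tri([s,d],[(155,209),(365,248)]))
E
```

```text
board [[480.40944615 171.92044022  10.        ]] [[464.7456536  158.20891003  10.        ]]
rackcorners scene [[396.0, -258.0, 8.0], [387.0, -66.0, 8.0], [586.0, -44.0, 8.0], [592.0, -227.0, 8.0]]
rackcorners side [[378.0, -82.0, 8.0], [532.0, -56.0, 8.0], [594.0, -226.0, 8.0], [404.0, -239.0, 8.0]]
tab (array([ 567.74747592, -164.8925494 ,   54.26223969]), [np.float64(2.23092386183306), np.float64(2.2309238618330425)])
```

View pics/scene0_z.png

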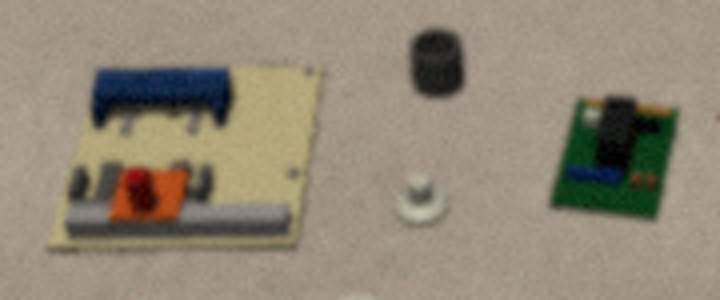

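View pics/side0_z.png

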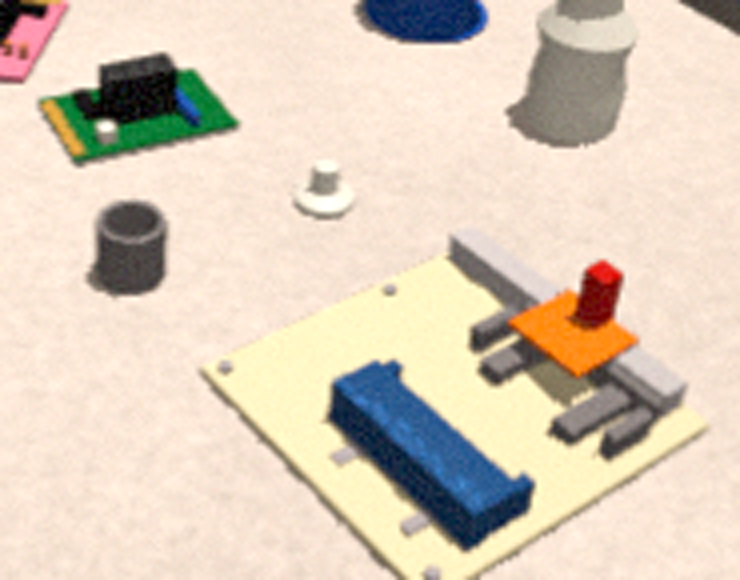

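Request:
drive_tool --series '[{"dx": 3,"dy": -3.6,"dz": 1,"rz": -8},{"dx": 3,"dy": -3.6,"dz": 1,"rz": -8},{"dx": 3,"dy": -3.8,"dz": 0.5,"rz": -8},{"dx": 3,"dy": -3.8,"dz": 0.5,"rz": -8},{"dx": 3,"dy": -3.8,"dz": 0.5,"rz": -8},{"dx": 3,"dy": -3.8,"dz": 0.5,"rz": -8},{"dx": 3,"dy": -3.8,"dz": 0.5,"rz": -8},{"dx": 3,"dy": -3.8,"dz": 0.5,"rz": -8},{"dx": 3,"dy": -3.8,"dz": 0,"rz": -8},{"dx": 2,"dy": -4.2,"dz": 0,"rz": -8}]'

```text
invalid input at $.series[0]: expected keys dx, dy, dz, rx, ry, rz
```

Request:
drive_tool --series '[{"dx": 0,"dy": -4.2,"rz": -8},{"dx": 0,"dy": -4.2,"rz": -8},{"dx": 0,"dy": -4.2,"rz": -8},{"dx": 0,"dy": -4.2,"rz": -8},{"dx": 0,"dy": -4.2,"rz": -8},{"dx": 0,"dy": -4.2,"rz": -8},{"dx": -0.5,"dy": -4.2,"rz": -8},{"dx": -0.5,"dy": -4.2,"rz": -8},{"dx": -0.5,"dy": -4.2,"rz": -8},{"dx": -0.5,"dy": -4.2,"rz": -8}]'

```text
invalid input at $.series[0]: expected keys dx, dy, dz, rx, ry, rz
```

All six keys are needed in every row.

Request:
drive_tool --series '[{"dx": 3,"dy": -3.6,"dz": 1,"rx": 0,"ry": 0,"rz": -8},{"dx": 3,"dy": -3.6,"dz": 1,"rx": 0,"ry": 0,"rz": -8},{"dx": 3,"dy": -3.8,"dz": 0.5,"rx": 0,"ry": 0,"rz": -8},{"dx": 3,"dy": -3.8,"dz": 0.5,"rx": 0,"ry": 0,"rz": -8},{"dx": 3,"dy": -3.8,"dz": 0.5,"rx": 0,"ry": 0,"rz": -8},{"dx": 3,"dy": -3.8,"dz": 0.5,"rx": 0,"ry": 0,"rz": -8},{"dx": 3,"dy": -3.8,"dz": 0.5,"rx": 0,"ry": 0,"rz": -8},{"dx": 3,"dy": -3.8,"dz": 0.5,"rx": 0,"ry": 0,"rz": -8},{"dx": 3,"dy": -3.8,"dz": 0,"rx": 0,"ry": 0,"rz": -8},{"dx": 2,"dy": -4.2,"dz": 0,"rx": 0,"ry": 0,"rz": -8}]'

```text
clock: 1.15
eef_pos: [476.0, 241.7, 306.5]
orientation: [-3.136, 0.187, -0.002]
contact_force: [0.7, 0.4, 0.7]
finger_gap: 0.998
```

Request:
drive_tool --series '[{"dx": 0,"dy": -4.2,"dz": 0,"rx": 0,"ry": 0,"rz": -8},{"dx": 0,"dy": -4.2,"dz": 0,"rx": 0,"ry": 0,"rz": -8},{"dx": 0,"dy": -4.2,"dz": 0,"rx": 0,"ry": 0,"rz": -8},{"dx": 0,"dy": -4.2,"dz": 0,"rx": 0,"ry": 0,"rz": -8},{"dx": 0,"dy": -4.2,"dz": 0,"rx": 0,"ry": 0,"rz": -8},{"dx": 0,"dy": -4.2,"dz": 0,"rx": 0,"ry": 0,"rz": -8},{"dx": -0.5,"dy": -4.2,"dz": 0,"rx": 0,"ry": 0,"rz": -8},{"dx": -0.5,"dy": -4.2,"dz": 0,"rx": 0,"ry": 0,"rz": -8},{"dx": -0.5,"dy": -4.2,"dz": 0,"rx": 0,"ry": 0,"rz": -8},{"dx": -0.5,"dy": -4.2,"dz": 0,"rx": 0,"ry": 0,"rz": -8}]'

```text
clock: 2.15
eef_pos: [453.8, -178.2, 306.4]
orientation: [-2.282, 2.158, 0.0]
contact_force: [1.5, 0.3, 0.1]
finger_gap: 0.998
```

```bash
python3 - <<'E'
from h import *
c=cap('wrist','w1'); o=bot.get_obs(); print({k:np.round(o[k],3) for k in o}); print(np.round(c['pose'],2))
E
```

```text
{'clock': np.float64(2.2), 'q': array([-0.574,  0.093,  0.944,  1.858, -0.075,  1.227, -1.137]), 'joint_velocities': array([-0.032, -0.036, -0.031,  0.019,  0.035,  0.029,  0.042]), 'tau': array([-10.175, -13.132,  -8.48 , -24.059,  -2.264,   0.419,  -0.073]), 'eef_pos': array([ 451.601, -186.567,  306.938]), 'orientation': array([ 2.265, -2.172,  0.007]), 'contact_force': array([-2.121, -4.717,  1.144]), 'ft_torque': array([-0.327,  0.145, -0.017]), 'finger_gap': np.float64(0.998)}
[[ 6.0000e-02  9.6000e-01  2.7000e-01  5.2308e+02]
 [-1.0000e+00  5.0000e-02  2.0000e-02 -1.7405e+02]
 [ 0.0000e+00 -2.7000e-01  9.6000e-01  4.2459e+02]
 [ 0.0000e+00  0.0000e+00  0.0000e+00  1.0000e+00]]
```

View pics/w1.png

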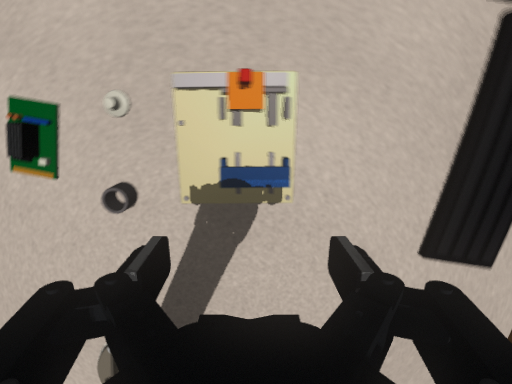

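```bash
python3 - <<'E'
from h import *
c=cap('wrist','w2'); o=bot.get_obs(); print(np.round(c['pose'],3)[:3,3],o['eef_pos'],o['joint_velocities'])
im=c['img'][55:215,0:310]
cv2.imwrite('pics/w2z.png',cv2.resize(im,(775,400),interpolation=cv2.INTER_CUBIC))
E
```

```text
[ 520.923 -182.679  425.136] [ 452.23714461 -183.32691208  306.72599613] [-0.04604531 -0.00652849 -0.09514861  0.01206199 -0.04582293  0.01513198
  0.01274552]
```

View pics/w2z.png

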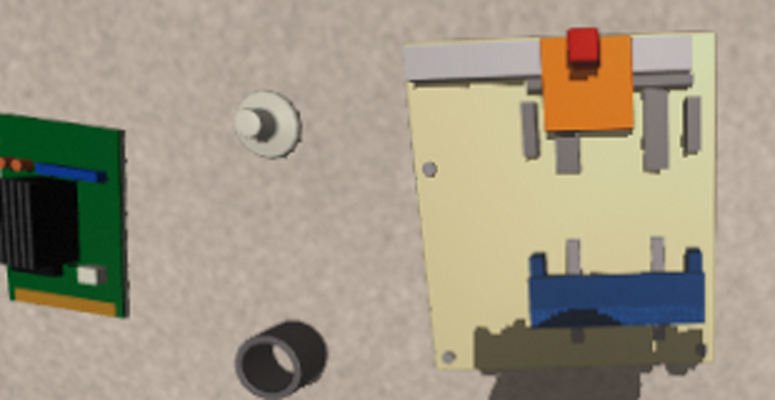

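Request:
drive_tool --series '[{"dx": 1,"dy": 0.4,"dz": -3,"rx": 0,"ry": 0,"rz": 0},{"dx": 1,"dy": 0.3,"dz": -3,"rx": 0,"ry": 0,"rz": 0},{"dx": 1,"dy": 0.3,"dz": -3,"rx": 0,"ry": 0,"rz": 0},{"dx": 0,"dy": 0,"dz": 0,"rx": 0,"ry": 0,"rz": 0},{"dx": 0,"dy": 0,"dz": 0,"rx": 0,"ry": 0,"rz": 0},{"dx": 0,"dy": 0,"dz": 0,"rx": 0,"ry": 0,"rz": 0}]'

```text
clock: 2.85
eef_pos: [484.9, -167.2, 217.8]
orientation: [-2.287, 2.151, -0.003]
contact_force: [0.9, -0.6, 0.4]
finger_gap: 1.004
```

```bash
python3 - <<'E'
from h import *
c=cap('wrist','w3'); o=bot.get_obs(); print(np.round(c['pose'],3)[:3,3],o['eef_pos'],o['q'])
im=c['img'][15:235,120:350]
cv2.imwrite('pics/w3z.png',cv2.resize(im,None,fx=2.7,fy=2.7,interpolation=cv2.INTER_CUBIC))
E
```

```text
[ 553.989 -162.582  336.113] [ 485.01682349 -167.20887012  217.97479436] [-0.50217951  0.27422786  0.89253769  1.92526922 -0.24644041  1.05217515
 -1.01449876]
```

View pics/w3z.png

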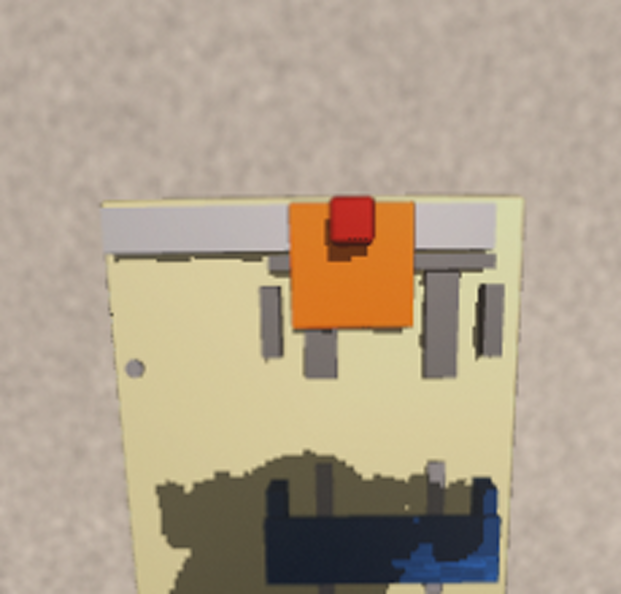

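```bash
cat > meas.py <<'E'
from h import *
def blob(mask):
    n,l,s,_=cv2.connectedComponentsWithStats(mask.astype(np.uint8)); i=1+np.argmax(s[1:,4]); return (l==i).astype(np.uint8)
def rect(c,mask,z):
    k,_=cv2.findContours(mask,cv2.RETR_EXTERNAL,cv2.CHAIN_APPROX_NONE); k=max(k,key=len).reshape(-1,2)
    P=onz(c,k,z)[:,:2].astype(np.float32); r=cv2.minAreaRect(P); return r, cv2.boxPoints(r)
def hsv(c): return cv2.cvtColor(c['img'],cv2.COLOR_BGR2HSV)
E
python3 - <<'E'
from meas import *
for n in ['w2','w3']:
    c=load(n);h=hsv(c);H,S,V=h[...,0],h[...,1],h[...,2]
    om=blob((H>8)&(H<20)&(S>170)&(V>100)&(np.arange(384)[:,None]<240))
    rm=blob(((H<6)|(H>174))&(S>150)&(V>60)&(np.arange(384)[:,None]<150))
    bm=blob((H>100)&(H<130)&(S>100)&(V>30)&(np.arange(384)[:,None]>140)&(np.arange(512)[None]>200))
    for nm,m,z in [('orange',om,31.5),('red',rm,65.5),('jaw',bm,34)]:
        r,b=rect(c,m,z); ys,xs=np.where(m); print(n,nm,np.round(r[0],1),np.round(r[1],1),round(r[2],2),'px',xs.min(),xs.max(),ys.min(),ys.max()); print(np.round(b,1).tolist())
c=load('w3')
print(onz(c,[(158.5,90.2),(314.1,88.3)],8), )
c=load('w2')
z=lambda p:(p[0]/2.5,p[1]/2.5+55)
print(onz(c,[z(p) for p in [(404,45),(714,32),(714,362),(437,369)]],8))
E
```

```text
w2 orange [ 558.4 -164.2] [48.6 48.9] 4.07 px 216 252 69 107
[[532.4000244140625, -141.60000610351562], [535.9000244140625, -190.3000030517578], [584.2999877929688, -186.89999389648438], [580.9000244140625, -138.10000610351562]]
w2 red [ 572.5 -163.4] [17.6 15. ] 2.24 px 227 239 66 81
[[563.4000244140625, -156.3000030517578], [564.0, -171.3000030517578], [581.5999755859375, -170.60000610351562], [581.0, -155.60000610351562]]
w2 jaw [ 443.7 -184.9] [ 41.5 102.5] 4.15 px 212 281 156 185
[[419.29998779296875, -135.3000030517578], [426.70001220703125, -237.5], [468.1000061035156, -234.5], [460.70001220703125, -132.3000030517578]]
w3 orange [ 558.3 -163.6] [48.5 49.1] 4.66 px 227 272 90 136
[[532.2000122070312, -141.10000610351562], [536.2000122070312, -190.0], [584.5, -186.10000610351562], [580.5, -137.1999969482422]]
w3 red [ 573.2 -163.1] [15.5 15.3] 3.51 px 242 258 88 105
[[565.0, -155.89999389648438], [566.0, -171.1999969482422], [581.5, -170.1999969482422], [580.5, -155.0]]
w3 jaw [ 445.8 -212.1] [42.3 47. ] 6.78 px 265 304 196 230
[[422.0, -191.3000030517578], [427.5, -238.0], [469.6000061035156, -233.0], [464.0, -186.3000030517578]]
[[ 578.59283325  -57.18958903    8.        ]
 [ 591.28583907 -236.25413957    8.        ]]
[[ 578.06798242  -57.07310745    8.        ]
 [ 591.87568709 -235.6629836     8.        ]
 [ 393.7265503  -250.61707231    8.        ]
 [ 381.87103734  -70.94004302    8.        ]]
```

Request:
drive_tool --series '[{"dx": 3,"dy": 0.2,"dz": -1,"rx": 0,"ry": 0,"rz": 0.7},{"dx": 3,"dy": 0.2,"dz": -1,"rx": 0,"ry": 0,"rz": 0},{"dx": 2.8,"dy": 0,"dz": -2,"rx": 0,"ry": 0,"rz": 0},{"dx": 0,"dy": 0,"dz": -4,"rx": 0,"ry": 0,"rz": 0},{"dx": 0,"dy": 0,"dz": -3,"rx": 0,"ry": 0,"rz": 0},{"dx": 0,"dy": 0,"dz": -2,"rx": 0,"ry": 0,"rz": 0},{"dx": 0,"dy": 0,"dz": -2,"rx": 0,"ry": 0,"rz": 0},{"dx": 0,"dy": 0,"dz": -0.5,"rx": 0,"ry": 0,"rz": 0},{"dx": 0,"dy": 0,"dz": 0,"rx": 0,"ry": 0,"rz": 0}]'

```text
clock: 3.8
eef_pos: [572.8, -162.6, 62.0]
orientation: [-2.302, 2.138, -0.001]
contact_force: [-0.0, -0.0, 0.6]
finger_gap: 0.999
```

```bash
python3 - <<'E'
from h import *
c=cap('side','s1'); cv2.imwrite('pics/s1z.png',cv2.resize(c['img'][180:340,230:420],None,fx=3.5,fy=3.5,interpolation=cv2.INTER_CUBIC))
o=bot.get_obs(); print(o['eef_pos'],o['q'])
E
```

```text
[ 573.32538936 -162.92069777   62.70349645] [-0.30598164  0.62715636  0.69245125  1.85683657 -0.52454355  0.84572308
 -0.84606816]
```

View pics/s1z.png

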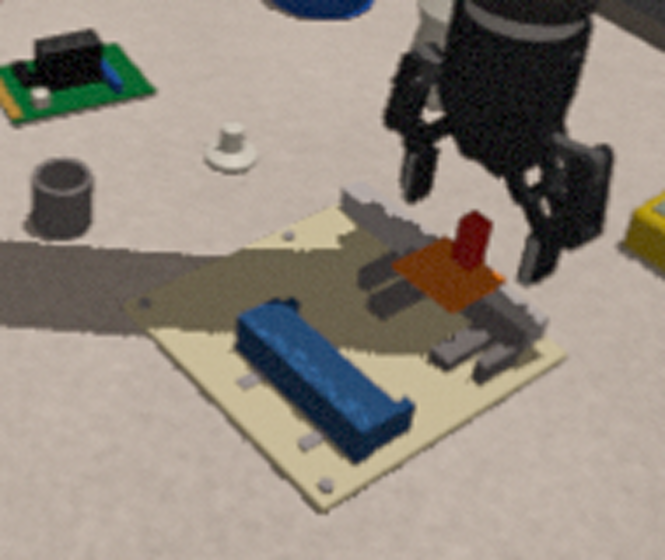

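Request:
drive_tool --series '[{"dx": 0,"dy": 0,"dz": 0,"rx": 0,"ry": 0,"rz": 0},{"dx": 0,"dy": 0,"dz": 0,"rx": 0,"ry": 0,"rz": 0},{"dx": 0,"dy": 0,"dz": 0,"rx": 0,"ry": 0,"rz": 0},{"dx": 0,"dy": 0,"dz": 0,"rx": 0,"ry": 0,"rz": 0},{"dx": 0,"dy": 0,"dz": 0,"rx": 0,"ry": 0,"rz": 0}]' --jaw 0 --squeeze 25

```text
clock: 4.35
eef_pos: [572.6, -162.7, 61.6]
orientation: [-2.302, 2.138, -0.0]
contact_force: [-1.3, 1.1, 2.1]
finger_gap: 0.18
```

Request:
drive_tool --series '[{"dx": -0.1,"dy": 1,"dz": 0,"rx": 0,"ry": 0,"rz": 0},{"dx": -0.1,"dy": 1.5,"dz": 0,"rx": 0,"ry": 0,"rz": 0},{"dx": -0.1,"dy": 1.5,"dz": 0,"rx": 0,"ry": 0,"rz": 0},{"dx": -0.1,"dy": 1.5,"dz": 0,"rx": 0,"ry": 0,"rz": 0},{"dx": -0.1,"dy": 1,"dz": 0,"rx": 0,"ry": 0,"rz": 0},{"dx": 0,"dy": 0,"dz": 0,"rx": 0,"ry": 0,"rz": 0}]'

```text
clock: 4.95
eef_pos: [567.8, -95.6, 61.6]
orientation: [-2.303, 2.135, -0.0]
contact_force: [0.9, -0.0, 3.2]
finger_gap: 0.183
```

Request:
drive_tool --series '[{"dx": 0,"dy": 0.1,"dz": 0,"rx": 0,"ry": 0,"rz": 0},{"dx": 0,"dy": 0.1,"dz": 0,"rx": 0,"ry": 0,"rz": 0},{"dx": 0,"dy": 0,"dz": 0,"rx": 0,"ry": 0,"rz": 0}]'

```text
clock: 5.25
eef_pos: [567.8, -95.6, 61.6]
orientation: [-2.301, 2.138, -0.0]
contact_force: [0.9, -0.8, 4.9]
finger_gap: 0.184
```

```bash
python3 - <<'E'
from h import *
c=cap('scene','sc1'); cv2.imwrite('pics/sc1z.png',cv2.resize(c['img'][165:245,100:310],None,fx=3.5,fy=3.5,interpolation=cv2.INTER_CUBIC))
E
```

```text
(no output)
```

View pics/sc1z.png

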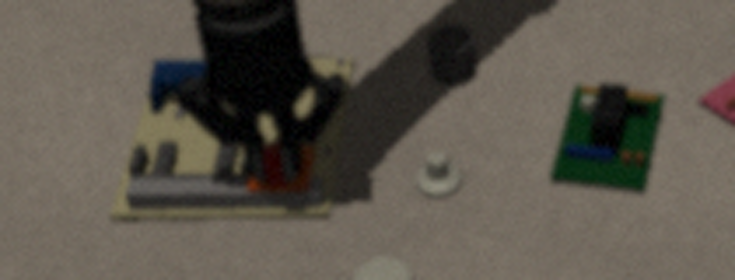

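Request:
drive_tool --series '[{"dx": 0,"dy": 0,"dz": 0,"rx": 0,"ry": 0,"rz": 0},{"dx": 0,"dy": 0,"dz": 0,"rx": 0,"ry": 0,"rz": 0},{"dx": 0,"dy": 0,"dz": 3,"rx": 0,"ry": 0,"rz": 0},{"dx": 0,"dy": 0,"dz": 4,"rx": 0,"ry": 0,"rz": 0},{"dx": -1,"dy": 3,"dz": 3,"rx": 0,"ry": 0,"rz": 0},{"dx": -1.3,"dy": 4.2,"dz": 2,"rx": 0,"ry": 0,"rz": 0},{"dx": -1.5,"dy": 4.5,"dz": 1.5,"rx": 0,"ry": 0,"rz": 0},{"dx": -1.5,"dy": 4.5,"dz": 0.7,"rx": 0,"ry": 0,"rz": 0},{"dx": -1.5,"dy": 4.5,"dz": 0.5,"rx": 0,"ry": 0,"rz": 0},{"dx": -1.5,"dy": 4.5,"dz": 0,"rx": 0,"ry": 0,"rz": 0}]' --jaw 1

```text
clock: 6.3
eef_pos: [483.2, 158.2, 208.6]
orientation: [-2.302, 2.138, 0.001]
contact_force: [0.9, 0.8, -0.7]
finger_gap: 0.998
```

Request:
drive_tool --series '[{"dx": -0.8,"dy": 0.8,"dz": 0.3,"rx": 0,"ry": 0,"rz": 0},{"dx": 0,"dy": 0,"dz": 0,"rx": 0,"ry": 0,"rz": 0},{"dx": 0,"dy": 0,"dz": 0,"rx": 0,"ry": 0,"rz": 0},{"dx": 0,"dy": 0,"dz": 0,"rx": 0,"ry": 0,"rz": 0}]'

```text
clock: 6.7
eef_pos: [476.8, 162.4, 211.1]
orientation: [2.298, -2.141, 0.001]
contact_force: [-0.1, 0.2, -0.0]
finger_gap: 1.0
```

```bash
python3 - <<'E'
from h import *
c=cap('wrist','w4'); o=bot.get_obs(); print(np.round(c['pose'],3)[:3,3],o['eef_pos'],o['q'])
c=cap('scene','sc2')
E
```

```text
[546.168 167.744 329.294] [476.91562018 162.4072525  211.17517797] [-1.14646566  0.25551938  0.85974809  1.95056191 -0.22386801  1.03375956
 -1.68760734]
```

View pics/w4.png

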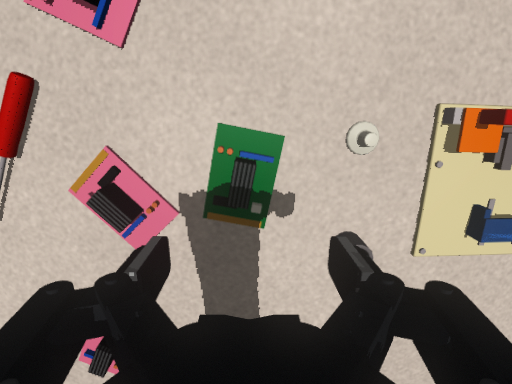

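View pics/sc2.png

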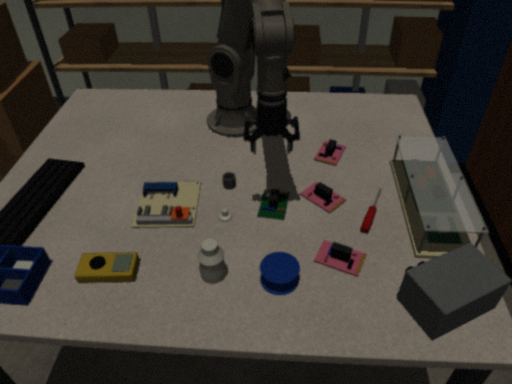

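```bash
python3 - <<'E'
from meas import *
c=load('w4'); cv2.imwrite('pics/w4z.png',cv2.resize(cv2.convertScaleAbs(c['img'][115:235,190:300],alpha=1.6,beta=15),None,fx=5,fy=5,interpolation=cv2.INTER_CUBIC))
s=load('side0'); cv2.imwrite('pics/side0b.png',cv2.resize(cv2.convertScaleAbs(s['img'][180:225,215:285],alpha=1.8,beta=20),None,fx=9,fy=9,interpolation=cv2.INTER_CUBIC))
h=hsv(c);H,S,V=h[...,0],h[...,1],h[...,2]
print(h[140,230],h[220,225],h[180,243],h[218,250])
m=((H>50)&(H<85)&(S>120)&(V>30))|((H>10)&(H<28)&(S>120)&(V>30)); m[:, :195]=0;m[:,300:]=0;m[240:]=0;m[:115]=0
m=blob(m)
for z in (6,):
    r,b=rect(c,m,z); print(r,b.round(1).tolist()); print(proj(c,np.c_[b,[z]*4]).round(1).tolist())
E
```

```text
[ 68 170 111] [ 18 173  75] [60  6 45] [ 64 137  41]
((472.84625244140625, 170.27639770507812), (78.92548370361328, 119.44976806640625), 83.1510238647461) [[408.79998779296875, 138.1999969482422], [527.4000244140625, 124.0], [536.9000244140625, 202.3000030517578], [418.29998779296875, 216.60000610351562]]
[[263.5, 228.0], [284.1, 135.7], [217.9, 122.7], [203.1, 217.2]]
```

View pics/w4z.png

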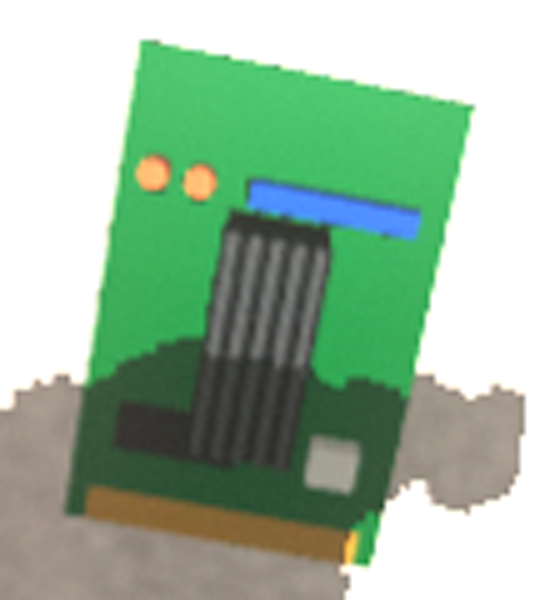

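View pics/side0b.png

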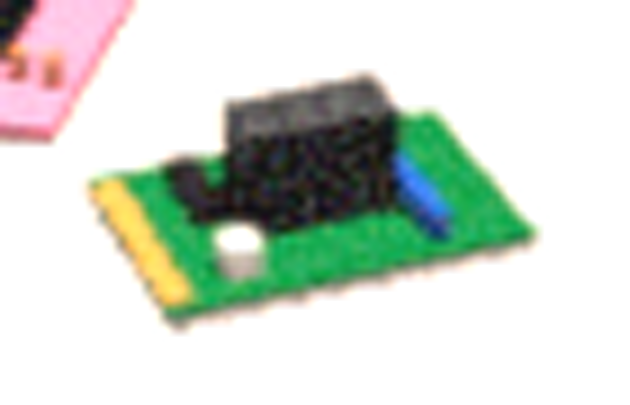

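```bash
python3 - <<'E'
from meas import *
c=load('w4'); s=load('side0'); sc=load('scene0')
print(tri([c,s],[(242,184.8),(249.4,191.7)]))
a=np.deg2rad(-6.85); ux=np.array([np.cos(a),np.sin(a),0]);uy=np.array([-np.sin(a),np.cos(a),0]);C=np.array([472.8,170.3,42])
P=np.array([C+ux*i*25+uy*j*12 for i,j in [(1,1),(1,-1),(-1,-1),(-1,1)]])
print((proj(c,P)-[190,115])*5,(proj(s,P)-[215,180])*9)
B=np.array([C*[1,1,0]+[0,0,6]+ux*i*60+uy*j*40 for i,j in [(1,1),(1,-1),(-1,-1),(-1,1)]])
print((proj(s,B)-[215,180])*9)
E
```

```text
(array([472.72281999, 169.74165086,  40.81530303]), [np.float64(0.5687281197714922), np.float64(0.5687281197716396)])
[[221.81049346 230.5307169 ]
 [331.65380722 251.36031768]
 [288.07851254 467.36164492]
 [182.88547486 448.3037864 ]] [[371.62908269  67.48641237]
 [402.19008604 105.18220526]
 [247.58417915 136.85532934]
 [219.51448275  97.84750896]]
[[435.91622964 101.90686772]
 [540.96828269 228.56958772]
 [170.19177323 311.42942385]
 [ 84.30275093 174.09679285]]
```

Request:
drive_tool --series '[{"dx": -0.4,"dy": 0.8,"dz": -2,"rx": 0,"ry": 0,"rz": -5.5},{"dx": 0,"dy": 0,"dz": -4,"rx": 0,"ry": 0,"rz": -5.4},{"dx": 0,"dy": 0,"dz": -4,"rx": 0,"ry": 0,"rz": 0},{"dx": 0,"dy": 0,"dz": -3,"rx": 0,"ry": 0,"rz": 0},{"dx": 0,"dy": 0,"dz": -2,"rx": 0,"ry": 0,"rz": 0},{"dx": 0,"dy": 0,"dz": -1.5,"rx": 0,"ry": 0,"rz": 0},{"dx": 0,"dy": 0,"dz": -0.8,"rx": 0,"ry": 0,"rz": 0},{"dx": 0,"dy": 0,"dz": 0,"rx": 0,"ry": 0,"rz": 0},{"dx": 0,"dy": 0,"dz": 0,"rx": 0,"ry": 0,"rz": 0}]'

```text
clock: 7.7
eef_pos: [473.3, 172.3, 39.1]
orientation: [-2.087, 2.347, -0.001]
contact_force: [0.1, -0.1, 0.0]
finger_gap: 1.0
```

```bash
python3 - <<'E'
from h import *
c=cap('side','s3'); cv2.imwrite('pics/s3z.png',cv2.resize(c['img'][130:240,180:320],None,fx=5,fy=5,interpolation=cv2.INTER_CUBIC))
o=bot.get_obs(); print(o['eef_pos'],o['orientation'],o['contact_force'])
E
```

```text
[473.3746401  172.45486623  39.27103852] [-2.08663594e+00  2.34606941e+00 -8.36648090e-04] [-0.05319928 -1.12898209  0.51876282]
```

View pics/s3z.png

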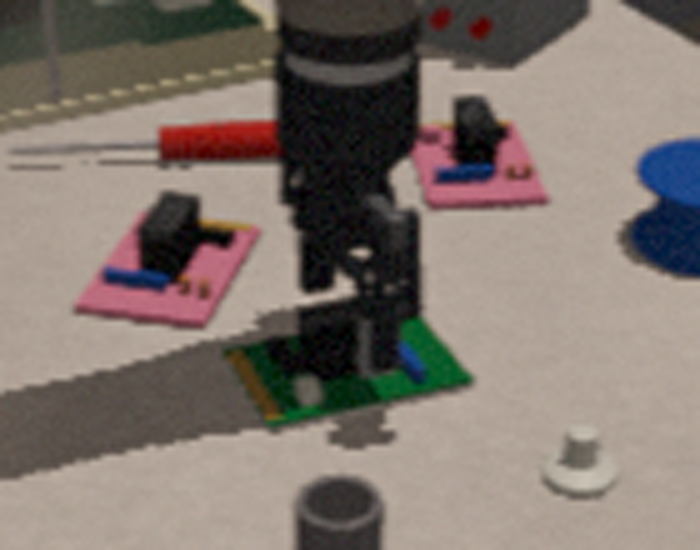

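Request:
drive_tool --series '[{"dx": -0.05,"dy": -0.2,"dz": -0.2,"rx": 0,"ry": 0,"rz": 0},{"dx": 0,"dy": 0,"dz": -0.2,"rx": 0,"ry": 0,"rz": 0},{"dx": 0,"dy": 0,"dz": 0,"rx": 0,"ry": 0,"rz": 0}]'

```text
clock: 8.05
eef_pos: [471.9, 170.4, 34.4]
orientation: [-2.088, 2.347, 0.0]
contact_force: [-1.1, 0.1, -0.8]
finger_gap: 0.997
```

Request:
drive_tool --series '[{"dx": 0,"dy": 0,"dz": 0,"rx": 0,"ry": 0,"rz": 0},{"dx": 0,"dy": 0,"dz": 0,"rx": 0,"ry": 0,"rz": 0},{"dx": 0,"dy": 0,"dz": 0,"rx": 0,"ry": 0,"rz": 0},{"dx": 0,"dy": 0,"dz": 0,"rx": 0,"ry": 0,"rz": 0},{"dx": 0,"dy": 0,"dz": 0,"rx": 0,"ry": 0,"rz": 0},{"dx": 0,"dy": 0,"dz": 0,"rx": 0,"ry": 0,"rz": 0}]' --jaw 0 --squeeze 70

```text
clock: 8.65
eef_pos: [472.2, 170.4, 34.5]
orientation: [-2.088, 2.347, -0.0]
contact_force: [-0.3, 0.3, 2.7]
finger_gap: 0.269
```

Request:
drive_tool --series '[{"dx": 0,"dy": 0,"dz": 1.5,"rx": 0,"ry": 0,"rz": 0},{"dx": 0,"dy": 0,"dz": 3,"rx": 0,"ry": 0,"rz": 0},{"dx": 0,"dy": 0,"dz": 4,"rx": 0,"ry": 0,"rz": 0},{"dx": 0,"dy": -1.5,"dz": 3,"rx": 0,"ry": 0,"rz": 2},{"dx": 0.5,"dy": -3,"dz": 0.5,"rx": 0,"ry": 0,"rz": 3},{"dx": 1,"dy": -4,"dz": 0,"rx": 0,"ry": 0,"rz": 3},{"dx": 1,"dy": -4.2,"dz": 0,"rx": 0,"ry": 0,"rz": 2.9},{"dx": 1,"dy": -4.2,"dz": 0,"rx": 0,"ry": 0,"rz": 0},{"dx": 1,"dy": -4.2,"dz": 0,"rx": 0,"ry": 0,"rz": 0},{"dx": 0.8,"dy": -4.2,"dz": 0,"rx": 0,"ry": 0,"rz": 0}]'

```text
clock: 9.65
eef_pos: [524.8, -84.3, 154.9]
orientation: [-2.302, 2.138, 0.0]
contact_force: [2.0, 0.5, -1.5]
finger_gap: 0.267
```

Request:
drive_tool --series '[{"dx": 0,"dy": -4,"dz": 0,"rx": 0,"ry": 0,"rz": 0},{"dx": 0,"dy": -3.5,"dz": 0,"rx": 0,"ry": 0,"rz": 0},{"dx": 0,"dy": -2,"dz": 0,"rx": 0.28,"ry": -3.7,"rz": 0},{"dx": 0,"dy": 0,"dz": 0,"rx": 0.28,"ry": -3.7,"rz": 0},{"dx": 0,"dy": 0,"dz": 0,"rx": 0,"ry": 0,"rz": 0},{"dx": 0,"dy": 0,"dz": 0,"rx": 0,"ry": 0,"rz": 0}]'

```text
clock: 10.25
eef_pos: [524.6, -177.0, 154.6]
orientation: [-2.23, 2.071, -0.132]
contact_force: [0.7, 0.5, -2.0]
finger_gap: 0.274
```

```bash
cat >> h.py <<'E'
O=np.array([496.4,-181.1,0]);YAW=0.074
RR=R.from_euler('z',YAW)
def st():
    o=bot.get_obs(); r=R.from_rotvec(o['orientation']); p=np.array(o['eef_pos'])
    # tool x = -board y, tool z = -board z  -> board x = y_b x z_b
    M=r.as_matrix(); by=-M[:,0]; bz=-M[:,2]; bx=np.cross(by,bz)
    e=p+(0.6-60)*bx-34.5*bz
    L=RR.inv().apply
    print('t',round(float(o['clock']),2),'tcp',p.round(1),'rack tcp',L(p-O).round(1),'edge',L(e-O).round(1),'bx in rack',L(bx).round(4),'tilt',round(float(np.arccos(bz[2])),3),'F',L(o['contact_force']).round(1),'T',np.round(o['ft_torque'],2),'gap',round(float(o['finger_gap']),3))
E
python3 - <<'E'
from h import *
st(); print(bot.get_obs()['q'])
c=cap('side','s4'); cv2.imwrite('pics/s4z.png',cv2.resize(c['img'][130:330,220:440],None,fx=3.5,fy=3,interpolation=cv2.INTER_CUBIC))
c=cap('wrist','w5')
E
```

```text
t 10.25 tcp [ 524.6 -177.   154.6] rack tcp [ 28.5   2.  154.6] edge [-26.    2.  112.8] bx in rack [ 9.918e-01 -2.000e-04  1.281e-01] tilt 0.128 F [ 0.7  0.5 -2. ] T [-0.03  0.25  0.06] gap 0.274
[-0.38618321  0.37106047  0.80907799  1.98117049 -0.44383864  0.82838457
 -0.83319785]
```

View pics/s4z.png

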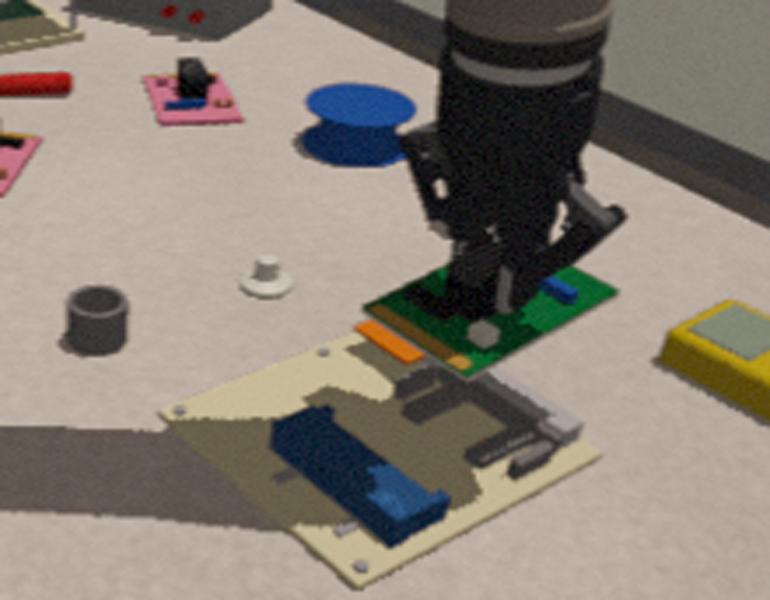

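View pics/w5.png

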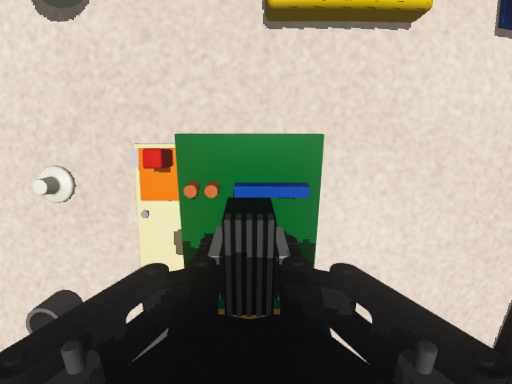

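```bash
cat >> h.py <<'E'
def corners(o=None):
    o=bot.get_obs(); M=R.from_rotvec(o['orientation']).as_matrix(); p=np.array(o['eef_pos']); by=-M[:,0]; bz=-M[:,2]; bx=np.cross(by,bz)
    c0=p+0.6*bx-34.5*bz
    return np.array([c0+6*bz+bx*i*60+by*j*40 for i,j in [(1,1),(1,-1),(-1,-1),(-1,1)]])
E
python3 - <<'E'
from meas import *
P=corners(); w=load('w5'); s=load('s4')
print(proj(w,P).round(1).tolist()); print(((proj(s,P)-[220,130])*[3.5,3]).round(0).tolist())
h=hsv(w); H,S,V=h[...,0],h[...,1],h[...,2]
m=blob((H>50)&(H<85)&(S>120)&(V>20)); ys,xs=np.where(m); print(xs.min(),xs.max(),ys.min())
for y in (140,180,220,250): 
    x=np.where(m[y])[0]; print(y,x.min(),x.max())
for x in (185,250,315): print(x,np.where(m[:,x])[0].min())
E
```

```text
[[174.0, 133.6], [323.4, 133.4], [309.2, 318.9], [188.6, 319.1]]
[[511.0, 230.0], [622.0, 287.0], [470.0, 373.0], [363.0, 304.0]]
175 322 134
140 175 322
180 178 320
220 181 317
250 188 313
185 134
250 134
315 134
```

Request:
drive_tool --series '[{"dx": 0,"dy": -0.2,"dz": -3,"rx": 0,"ry": 0,"rz": 0},{"dx": 0,"dy": 0,"dz": -3,"rx": 0,"ry": 0,"rz": 0},{"dx": 0,"dy": 0,"dz": -2,"rx": 0,"ry": 0,"rz": 0},{"dx": 0,"dy": 0,"dz": -0.7,"rx": 0,"ry": 0,"rz": 0},{"dx": 0,"dy": 0,"dz": 0,"rx": 0,"ry": 0,"rz": 0},{"dx": 0,"dy": 0,"dz": 0,"rx": 0,"ry": 0,"rz": 0}]'

```text
clock: 10.95
eef_pos: [526.1, -179.8, 68.2]
orientation: [-2.23, 2.07, -0.137]
contact_force: [0.6, -0.3, -2.3]
finger_gap: 0.268
```

```bash
python3 - <<'E'
from h import *
st()
P=corners()
c=cap('side','s5'); cv2.imwrite('pics/s5z.png',cv2.resize(c['img'][220:330,250:410],None,fx=5,fy=5,interpolation=cv2.INTER_CUBIC))
print(((proj(c,P)-[250,220])*5).round(0).tolist())
E
```

```text
t 10.95 tcp [ 526.1 -179.8   68.2] rack tcp [29.7 -0.9 68.2] edge [-24.7  -1.   26.3] bx in rack [9.914e-01 4.000e-04 1.306e-01] tilt 0.131 F [ 0.6 -0.3 -2.3] T [-0.02  0.2  -0.03] gap 0.268
[[551.0, 97.0], [697.0, 200.0], [491.0, 347.0], [349.0, 226.0]]
```

View pics/s5z.png

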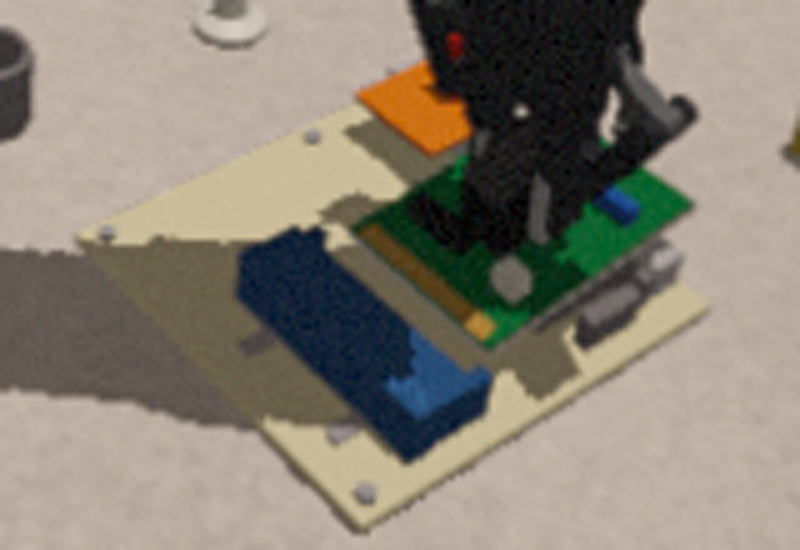

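Request:
drive_tool --series '[{"dx": 0,"dy": 0.08,"dz": -0.4,"rx": 0,"ry": 0,"rz": 0},{"dx": 0,"dy": 0,"dz": -0.2,"rx": 0,"ry": 0,"rz": 0},{"dx": -0.5,"dy": -0.04,"dz": 0,"rx": 0,"ry": 0,"rz": 0},{"dx": -0.5,"dy": -0.04,"dz": 0,"rx": 0,"ry": 0,"rz": 0},{"dx": 0,"dy": 0,"dz": 0,"rx": 0,"ry": 0,"rz": 0},{"dx": 0,"dy": 0,"dz": 0,"rx": 0,"ry": 0,"rz": 0}]'

```text
clock: 11.6
eef_pos: [514.8, -179.8, 61.5]
orientation: [-2.229, 2.072, -0.134]
contact_force: [-0.2, -0.5, -1.7]
finger_gap: 0.27
```

```bash
python3 - <<'E'
from h import *
st()
E
```

```text
t 11.6 tcp [ 514.8 -179.8   61.5] rack tcp [18.4 -0.1 61.5] edge [-36.   -0.   19.6] bx in rack [ 9.916e-01 -9.000e-04  1.294e-01] tilt 0.13 F [-0.2 -0.5 -1.7] T [-0.04  0.18 -0.02] gap 0.27
```

Request:
drive_tool --series '[{"dx": -0.4,"dy": -0.03,"dz": 0,"rx": 0,"ry": 0,"rz": 0},{"dx": -0.4,"dy": -0.03,"dz": 0,"rx": 0,"ry": 0,"rz": 0},{"dx": -0.3,"dy": -0.02,"dz": 0,"rx": 0,"ry": 0,"rz": 0},{"dx": 0,"dy": 0,"dz": 0,"rx": 0,"ry": 0,"rz": 0},{"dx": 0,"dy": 0,"dz": 0,"rx": 0,"ry": 0,"rz": 0}]'

```text
clock: 12.1
eef_pos: [504.0, -180.5, 61.4]
orientation: [-2.23, 2.072, -0.134]
contact_force: [-0.1, -0.4, -2.1]
finger_gap: 0.27
```

```bash
python3 - <<'E'
from h import *
st()
c=cap('side','s6'); cv2.imwrite('pics/s6z.png',cv2.resize(c['img'][220:330,250:410],None,fx=5,fy=5,interpolation=cv2.INTER_CUBIC))
E
```

```text
t 12.1 tcp [ 504.  -180.5   61.4] rack tcp [ 7.6  0.  61.4] edge [-46.8   0.1  19.5] bx in rack [ 9.916e-01 -6.000e-04  1.293e-01] tilt 0.13 F [-0.2 -0.4 -2.1] T [-0.03  0.17 -0.04] gap 0.27
```

View pics/s6z.png

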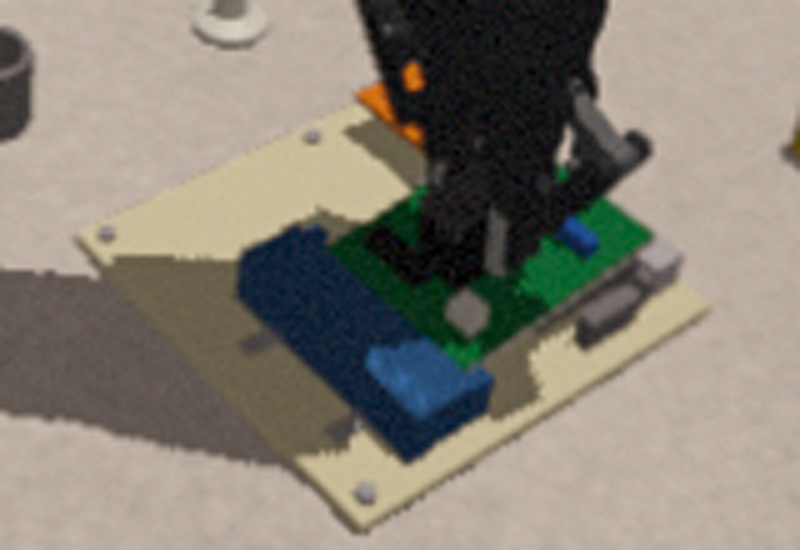

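Request:
drive_tool --series '[{"dx": -0.3,"dy": -0.02,"dz": 0,"rx": 0,"ry": 0,"rz": 0},{"dx": -0.3,"dy": -0.02,"dz": 0,"rx": 0,"ry": 0,"rz": 0},{"dx": -0.2,"dy": -0.02,"dz": 0,"rx": 0,"ry": 0,"rz": 0},{"dx": 0,"dy": 0,"dz": 0,"rx": 0,"ry": 0,"rz": 0},{"dx": 0,"dy": 0,"dz": 0,"rx": 0,"ry": 0,"rz": 0}]'

```text
clock: 12.65
eef_pos: [496.0, -181.1, 61.4]
orientation: [-2.23, 2.072, -0.134]
contact_force: [0.2, -0.3, -2.8]
finger_gap: 0.269
```

```bash
python3 - <<'E'
from h import *
st()
E
```

```text
t 12.65 tcp [ 496.  -181.1   61.4] rack tcp [-0.4  0.  61.4] edge [-54.9   0.   19.5] bx in rack [ 9.916e-01 -6.000e-04  1.293e-01] tilt 0.13 F [ 0.1 -0.4 -2.8] T [-0.04  0.21  0.02] gap 0.269
```

Request:
drive_tool --series '[{"dx": -0.2,"dy": -0.015,"dz": 0,"rx": 0,"ry": 0,"rz": 0},{"dx": -0.2,"dy": -0.015,"dz": 0,"rx": 0,"ry": 0,"rz": 0},{"dx": 0,"dy": 0,"dz": 0,"rx": 0,"ry": 0,"rz": 0}]'

```text
clock: 12.95
eef_pos: [491.5, -181.4, 61.2]
orientation: [-2.23, 2.072, -0.134]
contact_force: [-0.0, 0.5, -2.3]
finger_gap: 0.274
```

Request:
drive_tool --series '[{"dx": -0.1,"dy": -0.01,"dz": 0,"rx": 0,"ry": 0,"rz": 0},{"dx": -0.1,"dy": -0.01,"dz": 0,"rx": 0,"ry": 0,"rz": 0},{"dx": 0,"dy": 0,"dz": 0,"rx": 0,"ry": 0,"rz": 0}]'

```text
clock: 13.25
eef_pos: [489.8, -181.6, 61.3]
orientation: [-2.23, 2.072, -0.134]
contact_force: [-0.3, -0.2, -2.2]
finger_gap: 0.268
```

```bash
python3 - <<'E'
from h import *
st()
E
```

```text
t 13.25 tcp [ 489.8 -181.6   61.3] rack tcp [-6.6 -0.  61.3] edge [-61.1   0.   19.5] bx in rack [ 9.916e-01 -6.000e-04  1.290e-01] tilt 0.129 F [-0.3 -0.2 -2.2] T [-0.    0.24 -0.  ] gap 0.268
```

```bash
python3 - <<'E'
from h import *
for n in ['w2','w3']:
    c=load(n); 
    im=c['img'][150:235,195:320]; cv2.imwrite('pics/%sj.png'%n,cv2.resize(cv2.convertScaleAbs(im,alpha=2.2,beta=20),None,fx=6,fy=6,interpolation=cv2.INTER_CUBIC))
    # predicted features for jaw set back d
    for d in (0,4,8,12,16):
        P=[(x,y,z) for x,y,z in [(-61.25-d+30,43,34),(-61.25-d+19,0,34),(-61.25-d+19,0,29)]]
        P=RR.apply(P)+O; print(n,d,((proj(c,P)-[195,150])*6).round(0).tolist())
E
```

```text
w2 0 [[127.0, 44.0], [306.0, 83.0], [306.0, 80.0]]
w2 4 [[128.0, 61.0], [307.0, 99.0], [307.0, 96.0]]
w2 8 [[129.0, 77.0], [308.0, 116.0], [308.0, 112.0]]
w2 12 [[131.0, 93.0], [308.0, 132.0], [308.0, 128.0]]
w2 16 [[132.0, 109.0], [309.0, 148.0], [309.0, 143.0]]
w3 0 [[178.0, 284.0], [399.0, 335.0], [398.0, 327.0]]
w3 4 [[179.0, 304.0], [399.0, 354.0], [398.0, 346.0]]
w3 8 [[180.0, 323.0], [399.0, 373.0], [398.0, 365.0]]
w3 12 [[180.0, 343.0], [399.0, 392.0], [398.0, 384.0]]
w3 16 [[181.0, 362.0], [399.0, 411.0], [398.0, 402.0]]
```

View pics/w2j.png

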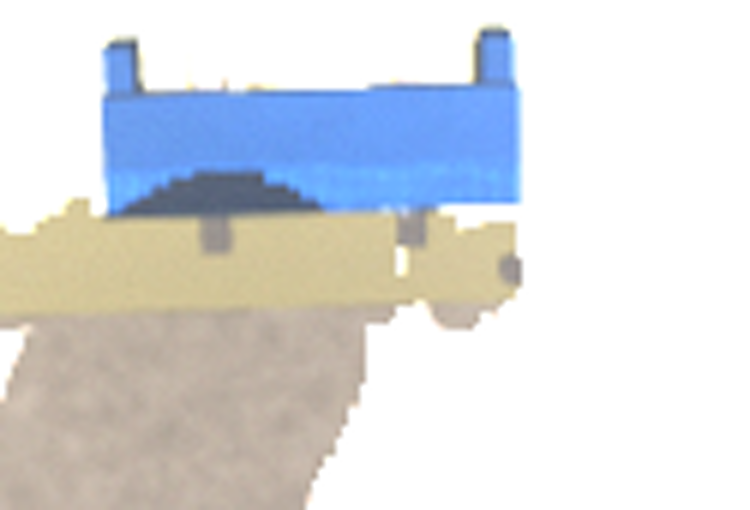

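View pics/w3j.png

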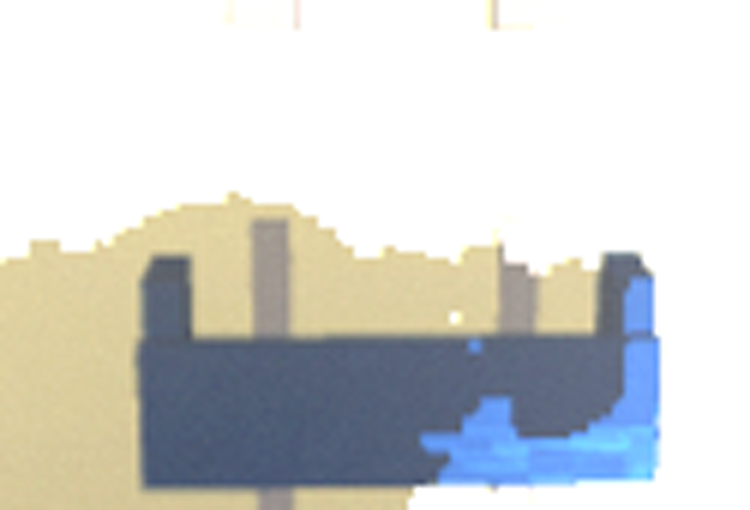

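Request:
drive_tool --series '[{"dx": -0.1,"dy": -0.01,"dz": 0,"rx": 0,"ry": 0,"rz": 0},{"dx": 0,"dy": 0,"dz": 0,"rx": 0,"ry": 0,"rz": 0}]'

```text
clock: 13.45
eef_pos: [489.4, -181.7, 61.5]
orientation: [-2.23, 2.071, -0.135]
contact_force: [1.0, 0.1, -2.4]
finger_gap: 0.27
```

Request:
drive_tool --series '[{"dx": -0.1,"dy": -0.01,"dz": 0,"rx": 0,"ry": 0,"rz": 0},{"dx": 0,"dy": 0,"dz": 0,"rx": 0,"ry": 0,"rz": 0}]'

```text
clock: 13.65
eef_pos: [489.2, -181.7, 61.7]
orientation: [-2.229, 2.071, -0.137]
contact_force: [3.4, 0.5, -4.6]
finger_gap: 0.269
```

Request:
drive_tool --series '[{"dx": -0.05,"dy": 0,"dz": 0,"rx": 0,"ry": 0,"rz": 0},{"dx": 0,"dy": 0,"dz": 0,"rx": 0,"ry": 0,"rz": 0}]'

```text
clock: 13.85
eef_pos: [489.1, -181.7, 61.8]
orientation: [-2.229, 2.07, -0.138]
contact_force: [4.7, 0.8, -4.3]
finger_gap: 0.265
```

Request:
drive_tool --series '[{"dx": 0,"dy": 0,"dz": -0.1,"rx": 0,"ry": 0,"rz": 0},{"dx": 0,"dy": 0,"dz": 0,"rx": 0,"ry": 0,"rz": 0}]'

```text
clock: 14.05
eef_pos: [489.2, -181.8, 61.1]
orientation: [-2.229, 2.07, -0.138]
contact_force: [5.6, 1.8, -0.1]
finger_gap: 0.272
```

```bash
python3 - <<'E'
from h import *
st()
E
```

```text
t 14.05 tcp [ 489.2 -181.8   61.1] rack tcp [-7.3 -0.2 61.1] edge [-61.6  -0.2  19.1] bx in rack [ 9.912e-01 -2.000e-04  1.321e-01] tilt 0.132 F [ 5.7  1.4 -0.1] T [ 0.27 -0.96 -0.03] gap 0.272
```

Request:
drive_tool --series '[{"dx": 0.15,"dy": 0.01,"dz": 0,"rx": 0,"ry": 0,"rz": 0},{"dx": 0.25,"dy": 0.02,"dz": 0,"rx": -0.1,"ry": 1.2,"rz": 0},{"dx": 0,"dy": 0,"dz": 0.05,"rx": 0,"ry": 0,"rz": 0},{"dx": 0,"dy": 0,"dz": 0,"rx": 0,"ry": 0,"rz": 0}]'

```text
clock: 14.45
eef_pos: [490.2, -181.5, 60.2]
orientation: [-2.243, 2.084, -0.11]
contact_force: [0.5, 0.5, -1.3]
finger_gap: 0.273
```

```bash
python3 - <<'E'
from h import *
st()
E
```

```text
t 14.45 tcp [ 490.2 -181.5   60.2] rack tcp [-6.2  0.  60.2] edge [-61.6   0.1  19.7] bx in rack [ 9.944e-01 -5.000e-04  1.056e-01] tilt 0.106 F [ 0.5  0.5 -1.3] T [ 0.01  0.08 -0.05] gap 0.273
```

Request:
drive_tool --series '[{"dx": 0,"dy": 0,"dz": 0.08,"rx": 0,"ry": 0,"rz": 0},{"dx": -0.1,"dy": -0.01,"dz": 0,"rx": 0,"ry": 0,"rz": 0},{"dx": 0,"dy": 0,"dz": 0,"rx": 0,"ry": 0,"rz": 0}]'

```text
clock: 14.75
eef_pos: [490.2, -181.6, 61.6]
orientation: [-2.242, 2.083, -0.113]
contact_force: [0.4, 0.7, -3.1]
finger_gap: 0.271
```

```bash
python3 - <<'E'
from h import *
st()
E
```

```text
t 14.75 tcp [ 490.2 -181.6   61.6] rack tcp [-6.3 -0.  61.6] edge [-61.6   0.   20.9] bx in rack [ 9.941e-01 -6.000e-04  1.080e-01] tilt 0.108 F [ 0.4  0.6 -3.1] T [0.03 0.02 0.02] gap 0.271
```

Request:
drive_tool --series '[{"dx": -0.15,"dy": -0.01,"dz": 0,"rx": 0,"ry": 0,"rz": 0},{"dx": 0,"dy": 0,"dz": 0,"rx": 0,"ry": 0,"rz": 0}]'

```text
clock: 14.95
eef_pos: [489.9, -181.6, 62.0]
orientation: [-2.241, 2.082, -0.116]
contact_force: [3.4, -0.2, -4.2]
finger_gap: 0.267
```

```bash
python3 - <<'E'
from h import *
st()
E
```

```text
t 14.95 tcp [ 489.9 -181.6   62. ] rack tcp [-6.5 -0.  62. ] edge [-61.7  -0.   21.1] bx in rack [ 9.939e-01 -4.000e-04  1.103e-01] tilt 0.11 F [ 3.3 -0.5 -4.2] T [ 0.05 -0.73  0.04] gap 0.267
```

Request:
drive_tool --series '[{"dx": 0.1,"dy": 0.01,"dz": -0.1,"rx": 0,"ry": 0,"rz": 0},{"dx": 0,"dy": 0,"dz": -0.1,"rx": 0,"ry": 0,"rz": 0},{"dx": 0,"dy": 0,"dz": 0,"rx": 0,"ry": 0,"rz": 0}]'

```text
clock: 15.25
eef_pos: [490.1, -181.8, 59.7]
orientation: [-2.242, 2.083, -0.114]
contact_force: [1.6, 0.8, -2.0]
finger_gap: 0.268
```

```bash
python3 - <<'E'
from h import *
st()
E
```

```text
t 15.25 tcp [ 490.1 -181.8   59.7] rack tcp [-6.3 -0.2 59.7] edge [-61.6  -0.2  19. ] bx in rack [ 9.941e-01 -5.000e-04  1.085e-01] tilt 0.109 F [ 1.6  0.7 -2. ] T [ 0.07 -0.28 -0.01] gap 0.268
```

Request:
drive_tool --series '[{"dx": 0,"dy": 0,"dz": -0.1,"rx": 0,"ry": 0,"rz": 0},{"dx": 0,"dy": 0,"dz": 0,"rx": 0,"ry": 0,"rz": 0}]'

```text
clock: 15.45
eef_pos: [490.1, -181.8, 58.7]
orientation: [-2.242, 2.083, -0.114]
contact_force: [1.6, -0.5, -0.7]
finger_gap: 0.273
```

```bash
python3 - <<'E'
from h import *
st()
E
```

```text
t 15.45 tcp [ 490.1 -181.8   58.7] rack tcp [-6.3 -0.2 58.7] edge [-61.6  -0.2  18. ] bx in rack [ 9.941e-01 -6.000e-04  1.086e-01] tilt 0.109 F [ 1.6 -0.6 -0.7] T [-0.   -0.25  0.03] gap 0.273
```

Request:
drive_tool --series '[{"dx": 0,"dy": 0,"dz": -0.08,"rx": 0,"ry": 0,"rz": 0},{"dx": 0,"dy": 0,"dz": 0,"rx": 0,"ry": 0,"rz": 0}]'

```text
clock: 15.65
eef_pos: [490.3, -181.8, 58.4]
orientation: [-2.241, 2.082, -0.114]
contact_force: [0.9, 0.8, 4.8]
finger_gap: 0.269
```

```bash
python3 - <<'E'
from h import *
st()
E
```

```text
t 15.65 tcp [ 490.3 -181.8   58.4] rack tcp [-6.1 -0.3 58.4] edge [-61.4  -0.2  17.6] bx in rack [ 9.941e-01 -5.000e-04  1.089e-01] tilt 0.109 F [1.  0.8 4.8] T [0.08 0.21 0.01] gap 0.269
```

Request:
drive_tool --series '[{"dx": 0.07,"dy": 0.005,"dz": -0.1,"rx": -0.08,"ry": 1.05,"rz": 0},{"dx": 0.07,"dy": 0.005,"dz": -0.1,"rx": -0.08,"ry": 1.05,"rz": 0},{"dx": 0.07,"dy": 0.005,"dz": -0.1,"rx": -0.08,"ry": 1.05,"rz": 0},{"dx": 0,"dy": 0,"dz": 0,"rx": 0,"ry": 0,"rz": 0},{"dx": 0,"dy": 0,"dz": 0,"rx": 0,"ry": 0,"rz": 0}]'

```text
clock: 16.15
eef_pos: [492.6, -181.6, 55.2]
orientation: [-2.274, 2.111, -0.056]
contact_force: [2.0, 1.3, 7.1]
finger_gap: 0.272
```

```bash
python3 - <<'E'
from h import *
st()
E
```

```text
t 16.15 tcp [ 492.6 -181.6   55.2] rack tcp [-3.9 -0.3 55.2] edge [-61.3  -0.3  17.6] bx in rack [ 0.9986 -0.      0.0527] tilt 0.053 F [2.1 1.2 7.1] T [ 0.15  0.21 -0.06] gap 0.272
```

Request:
drive_tool --series '[{"dx": 0.06,"dy": 0.005,"dz": -0.07,"rx": -0.08,"ry": 1.03,"rz": 0},{"dx": 0.06,"dy": 0.005,"dz": -0.08,"rx": -0.08,"ry": 1.03,"rz": 0},{"dx": 0.06,"dy": 0.005,"dz": -0.08,"rx": -0.07,"ry": 1.0,"rz": 0},{"dx": 0,"dy": 0,"dz": 0,"rx": 0,"ry": 0,"rz": 0},{"dx": 0,"dy": 0,"dz": 0,"rx": 0,"ry": 0,"rz": 0}]'

```text
clock: 16.65
eef_pos: [494.1, -181.6, 52.6]
orientation: [2.301, -2.137, -0.0]
contact_force: [1.6, 0.3, 3.5]
finger_gap: 0.267
```

```bash
python3 - <<'E'
from h import *
st()
c=cap('side','s7'); cv2.imwrite('pics/s7z.png',cv2.resize(c['img'][220:330,250:410],None,fx=5,fy=5,interpolation=cv2.INTER_CUBIC))
E
```

```text
t 16.65 tcp [ 494.1 -181.6   52.6] rack tcp [-2.3 -0.3 52.6] edge [-61.7  -0.3  18.1] bx in rack [ 1.e+00 -2.e-04 -1.e-03] tilt 0.001 F [1.7 0.1 3.5] T [ 0.13 -0.33  0.08] gap 0.267
```

View pics/s7z.png

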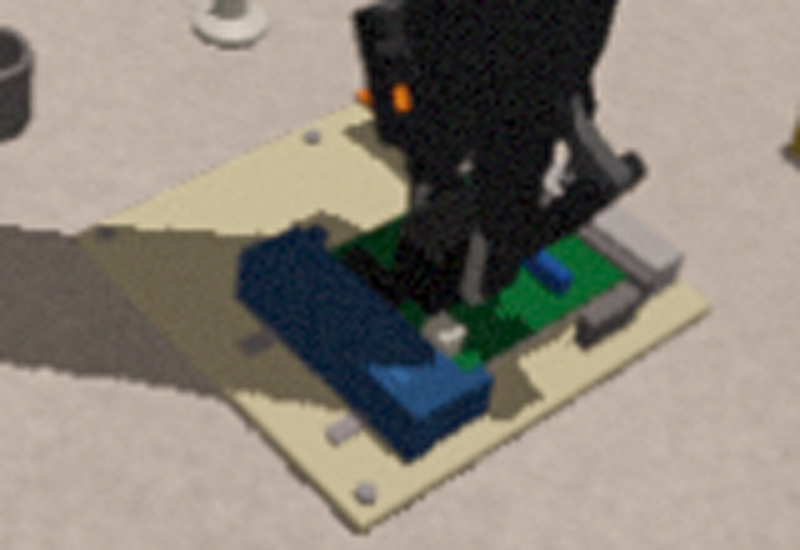

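Request:
drive_tool --series '[{"dx": 0,"dy": 0,"dz": 0,"rx": 0,"ry": 0,"rz": 0},{"dx": 0,"dy": 0,"dz": 0,"rx": 0,"ry": 0,"rz": 0},{"dx": 0,"dy": 0,"dz": 0,"rx": 0,"ry": 0,"rz": 0},{"dx": 0,"dy": 0,"dz": 0,"rx": 0,"ry": 0,"rz": 0},{"dx": 0,"dy": 0,"dz": 0,"rx": 0,"ry": 0,"rz": 0}]' --jaw 1

```text
clock: 17.2
eef_pos: [493.6, -181.2, 52.4]
orientation: [2.301, -2.138, -0.001]
contact_force: [-0.2, -0.5, 0.1]
finger_gap: 1.0
```

Request:
drive_tool --series '[{"dx": 0,"dy": 0,"dz": 1,"rx": 0,"ry": 0,"rz": 0},{"dx": 0,"dy": 0,"dz": 3,"rx": 0,"ry": 0,"rz": 0},{"dx": 0,"dy": 0,"dz": 4,"rx": 0,"ry": 0,"rz": 0},{"dx": 0,"dy": 0,"dz": 4,"rx": 0,"ry": 0,"rz": 0},{"dx": 0,"dy": 0,"dz": 4,"rx": 0,"ry": 0,"rz": 0},{"dx": 0,"dy": 0,"dz": 0,"rx": 0,"ry": 0,"rz": 0},{"dx": 0,"dy": 0,"dz": 0,"rx": 0,"ry": 0,"rz": 0}]'

```text
clock: 17.9
eef_pos: [494.2, -181.4, 213.7]
orientation: [-2.3, 2.137, -0.002]
contact_force: [0.4, -0.3, -1.0]
finger_gap: 1.001
```

```bash
python3 - <<'E'
from h import *
st()
c=cap('side','s8'); cv2.imwrite('pics/s8z.png',cv2.resize(c['img'][220:330,250:410],None,fx=5,fy=5,interpolation=cv2.INTER_CUBIC))
c=cap('wrist','w6')
E
```

```text
t 17.9 tcp [ 494.2 -181.4  213.7] rack tcp [-2.200e+00 -1.000e-01  2.137e+02] edge [-6.150e+01 -1.000e-01  1.791e+02] bx in rack [ 1.0e+00 -3.0e-04  2.3e-03] tilt 0.002 F [ 0.4 -0.3 -1. ] T [-0.01  0.    0.04] gap 1.001
```

View pics/s8z.png

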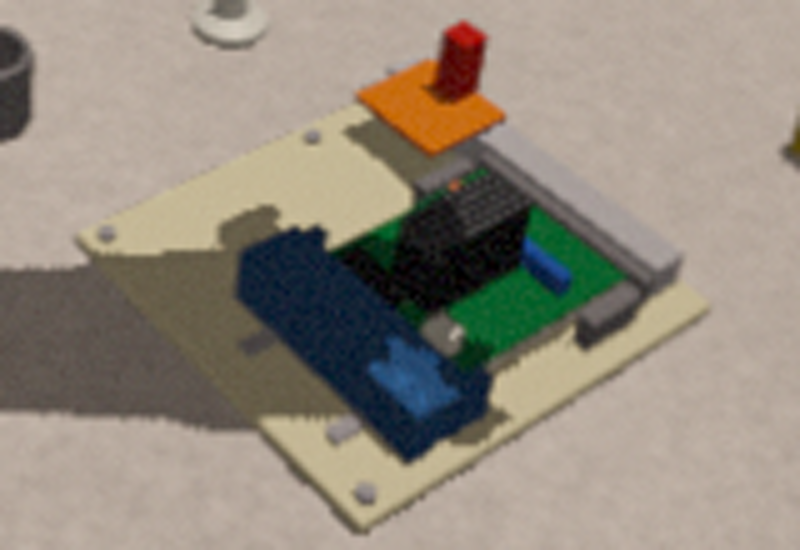

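View pics/w6.png

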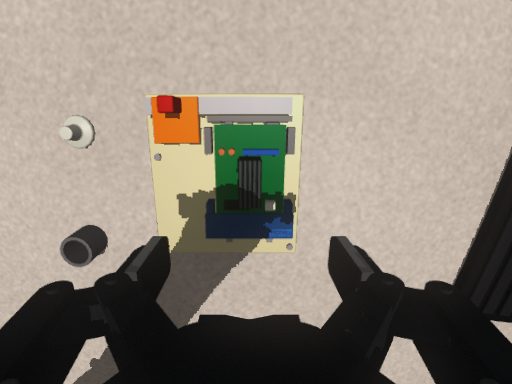

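```bash
python3 - <<'E'
from meas import *
w=load('w6'); s=load('s8')
P=RR.apply([(58.3,40,24),(58.3,-40,24)])+O
print(proj(w,P).round(1).tolist(), ((proj(s,P)-[250,220])*5).round(0).tolist())
h=hsv(w); H,S,V=h[...,0],h[...,1],h[...,2]
m=blob((H>50)&(H<85)&(S>120)&(V>20))
for x in (222,250,278): print(x,np.where(m[:,x])[0].min())
for y in (130,150,170,190): x=np.where(m[y])[0]; print(y,x.min(),x.max())
E
```

```text
[[212.9, 124.4], [285.3, 124.3]] [[486.0, 166.0], [628.0, 274.0]]
222 125
250 125
278 125
130 215 285
150 215 284
170 216 283
190 219 282
```

Request:
drive_tool --series '[{"dx": 2.5,"dy": 3,"dz": -1,"rx": 0,"ry": 0,"rz": 0},{"dx": 2.5,"dy": 3,"dz": -2,"rx": 0,"ry": 0,"rz": 0},{"dx": 2.4,"dy": 2.6,"dz": -2,"rx": 0,"ry": 0,"rz": 0},{"dx": 0,"dy": 0,"dz": -3,"rx": 0,"ry": 0,"rz": 0},{"dx": 0,"dy": 0,"dz": -3,"rx": 0,"ry": 0,"rz": 0},{"dx": 0,"dy": 0,"dz": -2.5,"rx": 0,"ry": 0,"rz": 0},{"dx": 0,"dy": 0,"dz": -1.5,"rx": 0,"ry": 0,"rz": 0},{"dx": 0,"dy": 0,"dz": 0,"rx": 0,"ry": 0,"rz": 0},{"dx": 0,"dy": 0,"dz": 0,"rx": 0,"ry": 0,"rz": 0}]'

```text
clock: 18.9
eef_pos: [567.9, -95.7, 62.6]
orientation: [2.3, -2.138, 0.0]
contact_force: [1.0, -0.8, 0.2]
finger_gap: 0.998
```

Request:
drive_tool --series '[{"dx": 0,"dy": 0,"dz": 0,"rx": 0,"ry": 0,"rz": 0},{"dx": 0,"dy": 0,"dz": 0,"rx": 0,"ry": 0,"rz": 0},{"dx": 0,"dy": 0,"dz": 0,"rx": 0,"ry": 0,"rz": 0},{"dx": 0,"dy": 0,"dz": 0,"rx": 0,"ry": 0,"rz": 0},{"dx": 0,"dy": 0,"dz": 0,"rx": 0,"ry": 0,"rz": 0}]' --jaw 0 --squeeze 25

```text
clock: 19.4
eef_pos: [568.1, -95.6, 63.0]
orientation: [2.302, -2.138, 0.001]
contact_force: [-1.4, 1.4, 1.8]
finger_gap: 0.184
```

Tab pinched (same opening as before). Slide it 80 mm along −y of the rack.

Request:
drive_tool --series '[{"dx": 0.1,"dy": -1,"dz": 0,"rx": 0,"ry": 0,"rz": 0},{"dx": 0.1,"dy": -1.5,"dz": 0,"rx": 0,"ry": 0,"rz": 0},{"dx": 0.1,"dy": -1.5,"dz": 0,"rx": 0,"ry": 0,"rz": 0},{"dx": 0.1,"dy": -1.5,"dz": 0,"rx": 0,"ry": 0,"rz": 0},{"dx": 0.1,"dy": -1.5,"dz": 0,"rx": 0,"ry": 0,"rz": 0},{"dx": 0.1,"dy": -0.8,"dz": 0,"rx": 0,"ry": 0,"rz": 0},{"dx": 0,"dy": 0,"dz": 0,"rx": 0,"ry": 0,"rz": 0}]'

```text
clock: 20.1
eef_pos: [573.9, -175.3, 63.0]
orientation: [2.299, -2.139, 0.002]
contact_force: [-1.2, -2.7, 5.3]
finger_gap: 0.183
```

Request:
drive_tool --series '[{"dx": 0,"dy": -0.15,"dz": 0,"rx": 0,"ry": 0,"rz": 0},{"dx": 0,"dy": -0.1,"dz": 0,"rx": 0,"ry": 0,"rz": 0},{"dx": 0,"dy": 0,"dz": 0,"rx": 0,"ry": 0,"rz": 0}]'

```text
clock: 20.4
eef_pos: [573.9, -175.4, 63.0]
orientation: [-2.302, 2.138, 0.001]
contact_force: [-2.9, 2.4, 7.5]
finger_gap: 0.185
```

Request:
drive_tool --series '[{"dx": 0,"dy": 0.2,"dz": 0,"rx": 0,"ry": 0,"rz": 0},{"dx": 0,"dy": 0,"dz": 0,"rx": 0,"ry": 0,"rz": 0},{"dx": 0,"dy": 0,"dz": 0,"rx": 0,"ry": 0,"rz": 0},{"dx": 0,"dy": 0,"dz": 0,"rx": 0,"ry": 0,"rz": 0},{"dx": 0,"dy": 0,"dz": 1,"rx": 0,"ry": 0,"rz": 0},{"dx": 0,"dy": 0,"dz": 3,"rx": 0,"ry": 0,"rz": 0},{"dx": -1,"dy": 0,"dz": 4,"rx": 0,"ry": 0,"rz": 0},{"dx": -3,"dy": 0,"dz": 4,"rx": 0,"ry": 0,"rz": 0},{"dx": -4,"dy": 0,"dz": 3,"rx": 0,"ry": 0,"rz": 0},{"dx": 0,"dy": 0,"dz": 0,"rx": 0,"ry": 0,"rz": 0}]' --jaw 1

```text
clock: 21.4
eef_pos: [491.3, -176.6, 216.8]
orientation: [-2.292, 2.14, -0.004]
contact_force: [0.3, 0.4, 0.1]
finger_gap: 0.997
```

Request:
drive_tool --series '[{"dx": 0,"dy": 0,"dz": 0,"rx": 0,"ry": 0,"rz": 0},{"dx": 0,"dy": 0,"dz": 0,"rx": 0,"ry": 0,"rz": 0}]'

```text
clock: 21.6
eef_pos: [494.4, -173.2, 212.3]
orientation: [2.302, -2.137, -0.0]
contact_force: [0.5, -0.2, -0.1]
finger_gap: 1.002
```

```bash
python3 - <<'E'
from meas import *
st()
c=cap('side','s9'); cv2.imwrite('pics/s9z.png',cv2.resize(c['img'][220:330,250:410],None,fx=5,fy=5,interpolation=cv2.INTER_CUBIC))
w=cap('wrist','w7'); cap('scene','sc9')
h=hsv(w);H,S,V=h[...,0],h[...,1],h[...,2]
om=blob((H>8)&(H<20)&(S>170)&(V>100)&(np.arange(384)[:,None]<240)); rm=blob(((H<6)|(H>174))&(S>150)&(V>60)&(np.arange(384)[:,None]<200))
for n,m,z in (('orange',om,31.5),('red',rm,65.5)):
    r,b=rect(w,m,z); print(n,RR.inv().apply(np.array([*r[0],z])-O).round(1),np.round(r[1],1))
P=RR.apply([(58.3,40,24),(58.3,-40,24)])+O; print(proj(w,P).round(1).tolist())
m=((H>50)&(H<85)&(S>120)&(V>20)); m[240:]=0; m=blob(m) 
for x in (222,278): y=np.where(m[:,x])[0]; print(x,y.min() if len(y) else None)
for y in (150,170): x=np.where(m[y])[0]; print(y,x.min(),x.max())
E
```

```text
t 21.6 tcp [ 494.4 -173.2  212.3] rack tcp [ -1.4   8.  212.3] edge [-60.8   8.  177.8] bx in rack [ 1.e+00  5.e-04 -2.e-04] tilt 0.0 F [ 0.5 -0.2 -0.1] T [ 0.02  0.01 -0.01] gap 1.002
orange [62.8  0.2 31.5] [48.1 49.8]
red [78.4  0.2 65.5] [14.4 15.1]
[[219.7, 125.5], [292.0, 125.6]]
222 126
278 145
150 222 291
170 222 290
```

View pics/s9z.png

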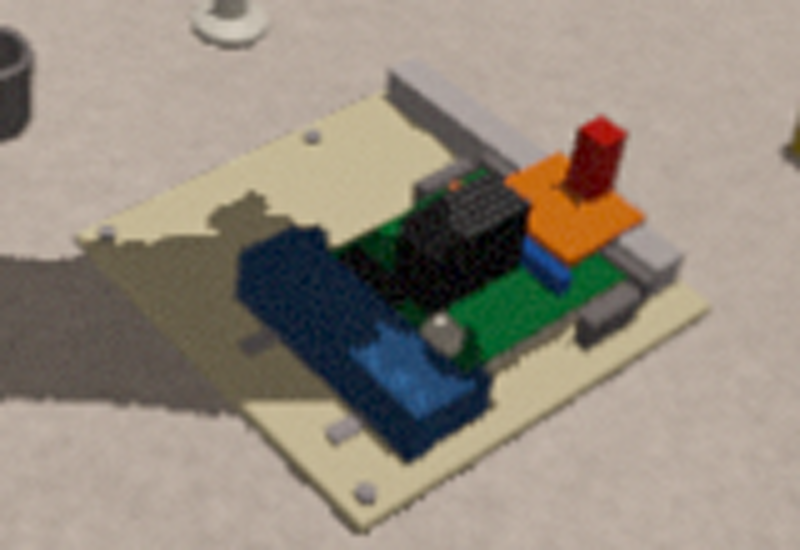

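View pics/w7.png

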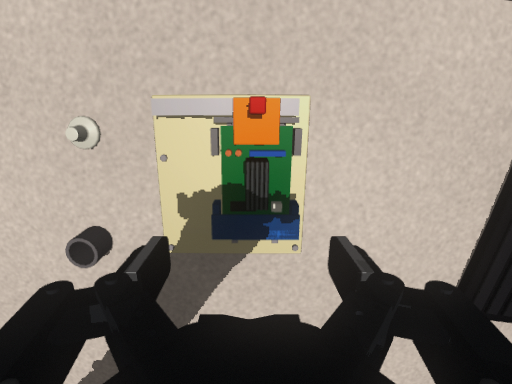

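View pics/sc9.png

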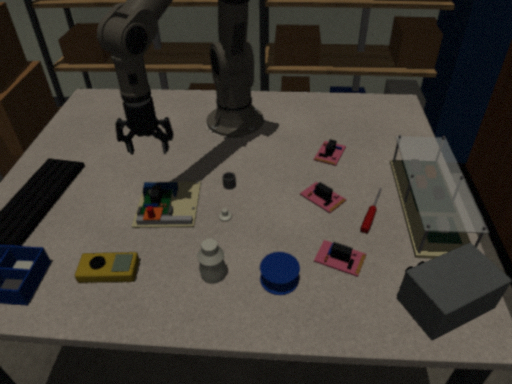

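The gate is over the board's free edge (wrist view, 257,120), at a measured rack y of 0.2 mm. The board lies flat, and the other things on the bench show at the same pixels as at the start.

```bash
python3 - <<'E'
from h import *
print(bot.hand_in())
E
```

```text
the job is handed in; nothing more can be done
None
```

The board is fitted in the rack with the gate closed over it, and the job is handed in at about 22 s of the 72 s allowed. `hand_in` reports no verdict.

**What I did**
- I slid the gate to its aside stop by pinching the red tab, then gripped the green board by its heat sink.
- With the board tilted about 0.13 rad, I pushed it under the lip until it met the wall. The push force was about 6 N at most. I eased the tilt to about 0.11 rad to check the wall, then lowered the gold edge onto the ledge.
- I turned the board level about its gold edge with up to about 9 N of upward contact force on it, released it, and slid the gate back to its closed stop.

**Last checks**
- **Board:** before release the gold edge was at about rack x -61.7, y -0.3, z 18.1 mm, with 0.001 rad tilt. After release, and again after the gate was closed, the board's visible edges matched this to about 2 pixels.
- **Gate:** measured 0.2 mm from closed.
- **Arm:** clear of everything, with the force reading near zero.
- **Bystanders:** they looked unmoved in the scene camera; I judged this by eye and did not measure it.

**Disagreements**
- The wrist pictures put the jaw wall about 2 mm further back than where I felt it (about -63.5 mm against -61.7 mm). A second touch at another height stopped at the same place, so I went by touch.
- The rack's y from its corners was 0.9 mm off the gate's stop, so I used the stop.

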